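Weigh the sample jar that stands behind the reagent bottles

ROBOT

A 7-joint arm with a two-finger parallel gripper is mounted at the origin on the work surface. World frame = base frame: x ahead of the robot, y to its left, z up, the work surface at z = 0. Lengths are in m, angles in rad, forces in N, time in s.
With the tool pointing down it reaches from about 0.425 to 0.95 m from the base axis. Payload 4.7 kg.
Tool frame: the origin (TCP) lies midway between the tips of the shut fingers; the grasp point (between the pads) lies 19 mm behind it; y points along the fingers, z is the direction in which the jaws open and shut, and the axes are right-handed (so a half turn about y gives the same grasp; the last joint's range is limited). The gripper opens to 85 mm and grips with 20 to 120 N. Pads are 22 mm wide; open, the fingers measure 114 mm over their backs; the gripper's body (76 mm by 85 mm) begins 54 mm behind the grasp point. The pads swing forward as they close: fully open they stand 13 mm farther back than shut.
Start: joints at [1.276, 0.469, -0.049, 1.532, 0.024, 1.141, -0.082], TCP at [0.177, -0.651, 0.231] pointing down, gripper open.
Joint ranges: [-2.59, 2.59], [-0.33, 1.99], [-1.39, 1.29], [0.1, 2.45], [-1.04, 4.18], [0.21, 1.99], [-2.66, 2.66]. Speed limits (rad/s): [2.57, 2.57, 3.14, 3.14, 3.14, 3.14, 3.14].

INTERFACE

Orientations are given as a unit quaternion [x, y, z, w].
In Python, from rig import read_state, grab_frame, camera_params, sign_off gives the robot as it stands.
- The arm moves only by the tool apply_moves, never from a script. Its arguments are lists of equal length, an entry for each row: "travel": the shift along the tool's x, y, z in cm, a list of three; "roll": the turn about the tool's y in degrees. A call has 1 to 20 rows; each row is the pose to reach, as a shift and turn from the pose commanded when the call began, along the tool's axes at that moment; what a row does not reach only later rows make up. A row lasts 1/10 s, in which the tool goes at most 50 mm and 8.59 degrees, less where a joint would pass 70% of its speed; a pose out of reach is approached as far as the arm can. A call with a gripper value outside its range is refused whole. "grip" is the opening, from -1 (shut) to 1 (fully open), set as the call begins (left out, the last holds). The fingers move at their own pace and stop on an object; "force" is the grip in N (left out, the last holds). Time passes only in rows, so rows that repeat a pose let the fingers close. It gives the time, the measured TCP pose, the force and the opening at its end, in the units of the state.
- read_state(): the state, without advancing time (a new reading comes with each control period).
- grab_frame(name): name is "side" or "top"; returns the picture (400x640x3 uint8, red, green, blue); there is no depth.
- camera_params(name): a dict with "fx", "fy", "cx", "cy" (pixels), "xyz" and "rotation" of the camera in the world. Camera axes: x right, y up, looking along -z (the intrinsics and any distortion apply to the point x, -y, -z); pixel columns grow to the right and rows downward; lengths in m; the calibration is good to about 2 mm. A picture is of the moment at which its call begins. camera_params takes no time and is no camera call.
- sign_off(): hands the job in, once; it reports no verdict.
The state is a dict: "time": time; "joints": joint angles; "joint_vel": joint speeds; "joint_efforts": joint torques, N m; "tool_pos": TCP position; "eef_rot": TCP orientation; "wrist_force": force on the tool from outside, world axes, zero at the start; "moment": the same for the moment, N m; "width": finger opening in m.
Only numpy, scipy, OpenCV 4.12 (cv2) and the standard library are available. Lean on these libraries where they do the work, as an engineer would, in place of code of your own. Each camera call takes 0.05 s, during which the arm holds its last target.

TASK

The squat sample jar in the grey spill tray is boxed in by the three taller bottles: stand all three bottles upright on the bare metal tray first, then lift the jar out and set it in the middle of the balance's round pan. Only after that, put every bottle back upright on the very place in the spill tray where it stood. Set everything down gently, tip nothing over, and leave the tape roll and the little vial in the spill tray where they are.

Things in the scene. Friction and masses are not known exactly. Their poses are not given: they have to be found in the camera images.
- spill_tray: Grey plastic spill tray, fixed, 190 (its x) by 250 mm (its y), 24 mm high, 4 mm walls, 10 mm lip, inner floor 4 mm above the bench. Origin: centre of its underside; x to its back, z up. White 60 mm circles mark places at (x, y) = (35, 62), (35, 0), (35, -62), (-27, 0) mm: the jar on (35, 0), bottles on the others in any order, within 2 mm; 2 to 10 mm gaps to the jar: no room for a finger.
- side_tray: Bare metal instrument tray, empty, fixed, 200 mm (its x) by 220 mm (its y), rim 15 mm high, walls 3 mm thick with a lip to 8 mm outside, inner floor 3 mm above the bench. Origin: centre of its underside, on the bench, z up. The bottles wait here.
- balance: White laboratory balance, fixed, 235 by 185 mm, housing 60 mm high (display up to 70 mm), with a round steel pan, diameter 130 mm, flat top 80 mm above the bench; it does not move. Origin: on the bench under the pan's centre, z up; the housing reaches 78 mm to its +x and 158 mm to its -x (display side).
- round_bottle: Closed round white bottle, 138 mm high: body 58 mm in diameter up to 88 mm, sloping in to a 28 mm neck at 104 mm, white screw cap 36 mm in diameter from 114 to 138 mm. About 0.28 kg. Origin: centre of its underside, z up along its axis. Easily gripped by the cap from above.
- square_bottle: Closed white bottle of square section, 132 mm high: body 52 by 52 mm up to 86 mm, sloping in to a 26 mm neck at 98 mm, white screw cap 32 mm in diameter from 108 to 132 mm. About 0.26 kg. Origin: centre of its underside, z up, x and y square to its sides. Easily gripped by the cap from above.
- slim_bottle: Closed slim brown glass bottle, 150 mm high: body 52 mm in diameter up to 96 mm, sloping in to a 24 mm neck at 116 mm, black screw cap 30 mm in diameter from 126 to 150 mm. About 0.3 kg. Origin: centre of its underside, z up along its axis. Easily gripped by the cap from above.
- jar: Squat closed white sample jar, 52 mm high: body 54 mm in diameter, white screw lid 56 mm in diameter from 36 to 52 mm. About 0.16 kg. Origin: centre of its underside, z up along its axis. Gripped by its lid or across its whole height from above, once the bottles round it are gone.
- tape_roll: Roll of paper tape lying flat in a front corner of the spill tray, 52 mm outside diameter, 24 mm high, 32 mm hole. To be left alone. Origin: centre of its underside.
- vial: Little clear vial with a black cap standing in the other front corner of the spill tray, 25 mm in diameter, 45 mm high. To be left alone. Origin: centre of its underside.
Things that resemble listed ones, but are neither listed nor needed, are in the scene too. What is shaped like the square_bottle but blue or pink is not meant.

How it is judged:
On the way, in this order (a step that is already met when the one before it is completed fails the run):
1. all three bottles stand upright on the metal tray while the jar is still in its place in the spill tray (x of round_bottle in the frame of side_tray between -0.09 and 0.09 m and y of round_bottle in the frame of side_tray between -0.1 and 0.1 m and height (world z) of each of round_bottle, square_bottle, slim_bottle below 0.012 m and angle between each of round_bottle, square_bottle, slim_bottle's own z axis and vertical below 0.12 rad and x of square_bottle in the frame of side_tray between -0.09 and 0.09 m and y of square_bottle in the frame of side_tray between -0.1 and 0.1 m and x of slim_bottle in the frame of side_tray between -0.09 and 0.09 m and y of slim_bottle in the frame of side_tray between -0.1 and 0.1 m and distance of jar from where it was at the start of the episode below 0.02 m), for 0.2 s.
2. the jar stands upright in the middle of the balance pan, released, while all three bottles still stand on the metal tray (horizontal distance between jar and balance below 0.02 m and height (world z) of jar between 0.076 and 0.086 m and angle between jar's own z axis and vertical below 0.08 rad and x of round_bottle in the frame of side_tray between -0.09 and 0.09 m and y of round_bottle in the frame of side_tray between -0.1 and 0.1 m and height (world z) of each of round_bottle, square_bottle, slim_bottle below 0.012 m and angle between each of round_bottle, square_bottle, slim_bottle's own z axis and vertical below 0.12 rad and x of square_bottle in the frame of side_tray between -0.09 and 0.09 m and y of square_bottle in the frame of side_tray between -0.1 and 0.1 m and x of slim_bottle in the frame of side_tray between -0.09 and 0.09 m and y of slim_bottle in the frame of side_tray between -0.1 and 0.1 m and linear speed of jar below 0.02 m/s and contact force between the fingers and jar below 0.1 N), for 0.2 s.
At the end, for the whole second after the job is handed in: The jar stands upright on the balance pan within 20 mm of its centre; each bottle stands upright in the spill tray within 15 mm of where it itself stood at the start; the tape roll and the vial are within 20 mm of where they were; all is released and at rest (horizontal distance between jar and balance below 0.02 m and height (world z) of jar between 0.076 and 0.086 m and angle between each of jar, round_bottle, square_bottle, slim_bottle's own z axis and vertical below 0.08 rad and linear speed of each of jar, round_bottle, square_bottle, slim_bottle below 0.02 m/s and distance of each of round_bottle, square_bottle, slim_bottle from where it was at the start of the episode below 0.015 m and distance of each of tape_roll, vial from where it was at the start of the episode below 0.02 m); the robot touches nothing.
It fails at once if a bottle or the jar is tipped over (more than 35 degrees) (angle between any of round_bottle, square_bottle, slim_bottle, jar's own z axis and vertical above 0.6 rad).
It fails at once if the tape roll or the vial is pushed away more than 30 mm or the vial knocked over (distance of any of tape_roll, vial from where it was at the start of the episode above 0.03 m or angle between vial's own z axis and vertical above 0.6 rad).
It fails at once if the jar comes down on the balance pan hard, as when dropped (over 0.55 m/s within 6 mm of the pan) (linear speed of jar above 0.55 m/s and height (world z) of jar below 0.086 m and horizontal distance between jar and balance below 0.06 m).
It fails at once if a bottle comes down hard, as when dropped (over 0.55 m/s within 6 mm of a tray's floor) ((linear speed of round_bottle above 0.55 m/s and height (world z) of round_bottle below 0.01 m) or (linear speed of square_bottle above 0.55 m/s and height (world z) of square_bottle below 0.01 m) or (linear speed of slim_bottle above 0.55 m/s and height (world z) of slim_bottle below 0.01 m)).
It also fails if it takes over 150 s, if anything falls off the work surface, if the arm or the gripper's body presses on something with over 40 N, if the wrist force passes 120 N, or if a joint passes its speed limit or range.

## Working session

There is one attempt and no reset: what is moved stays moved. The work goes in short steps, Python scripts to look and compute and a tool call to move; the robot and the scene stay as the last step left them, time stands still between calls to the robot, and variables do not carry over. Pictures are saved under pics/ and viewed, and the job is handed in when it is done.

Besides the shell and the picture viewer there is one more tool, called after "Emit:" as name([rows], argument=value, ...), one row to a line, values as JSON. apply_moves: Moves the arm, as the interface text tells. Its arguments: {"type":"object","properties":{"travel":{"type":"array","items":{"type":"array","items":{"type":"number"}}},"roll":{"type":"array","items":{"type":"number"}},"grip":{"type":"number"},"force":{"type":"number"}},"required":["travel","roll"]}

```bash
mkdir -p pics; ls
python3 - <<'E'
from rig import *
import cv2,json
print(read_state())
for n in("side","top"):
    print(n,camera_params(n))
    cv2.imwrite(f"pics/{n}0.png",grab_frame(n)[:,:,::-1])
E
```

```text
pics
{'time': 0.0, 'joints': array([ 1.27610135,  0.46939911, -0.04859123,  1.53367705,  0.02409914,
        1.14100936, -0.08229835]), 'joint_vel': array([ 0.0001732 , -0.00223407,  0.00026737,  0.00136571, -0.0006947 ,
        0.0008913 ,  0.00118998]), 'joint_efforts': array([-6.80099547e-04, -5.10305750e+01, -4.65749949e-02, -2.37713081e+01,
        1.07539757e-02,  7.60860101e-03,  7.69773045e-07]), 'tool_pos': array([ 0.1771628 , -0.65073512,  0.23029709]), 'eef_rot': array([-0.09382087,  0.70153447, -0.70020535,  0.09359222]), 'wrist_force': array([ 0.20532165, -0.07287536, -0.64657643]), 'moment': array([-0.01543715, -0.02044038, -0.01555199]), 'width': 0.08527309648196597}
side {'fx': 394.14906998571996, 'fy': 394.14906998571996, 'cx': 326.4161697162137, 'cy': 205.73412431498588, 'xyz': array([0.21742688, 0.6313391 , 0.72237925]), 'rotation': array([-0.10216834,  0.37832154,  0.88612027, -0.24743748])}
top {'fx': 503.9765561243878, 'fy': 503.9765561243878, 'cx': 320.46051172095474, 'cy': 195.4179781050625, 'xyz': array([0.44553954, 0.01596683, 1.50779597]), 'rotation': array([-0.02627231,  0.04013851,  0.70766465, -0.70491802])}
```

View pics/side0.png

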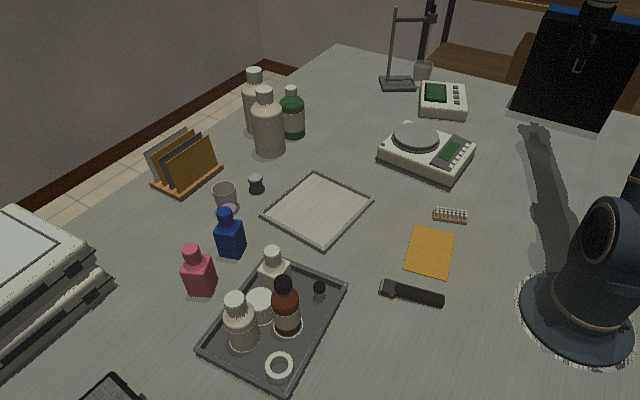

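View pics/top0.png

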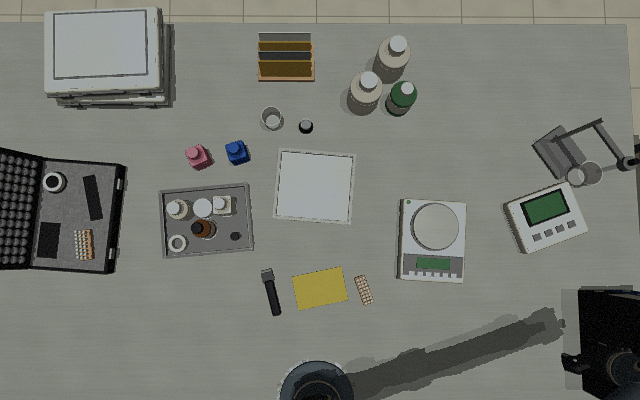

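Candidates for what I want, in the top picture:
- **White bottles:** round at (178,208), square at (222,204).
- **Brown slim bottle:** (203,228).
- **Jar:** (203,208).
- **Not meant:** pink (198,155), blue (237,152), big white bottles (366,90)/(395,55), green (402,95), black-capped thing (306,126), cup (271,118).
- **Balance with round pan:** (435,226). The white meter at (546,215) has no pan.
- **Metal tray:** (315,186).

Next I'll check these in close crops.

```bash
cat > h.py <<'E'
import numpy as np,cv2
from rig import *
from scipy.spatial.transform import Rotation as R
def cam(n):
    c=camera_params(n); K=np.array([[c['fx'],0,c['cx']],[0,c['fy'],c['cy']],[0,0,1.]])
    return K,R.from_quat(c['rotation']).as_matrix(),np.array(c['xyz'])
def ray(n,u,v):
    K,Rm,o=cam(n); d=np.array([(u-K[0,2])/K[0,0],-(v-K[1,2])/K[1,1],-1.]); return o,Rm@d
def onz(n,u,v,z):
    o,d=ray(n,u,v); return o+d*(z-o[2])/d[2]
def proj(n,p):
    K,Rm,o=cam(n); q=Rm.T@(np.array(p)-o); return np.array([K[0,2]+K[0,0]*q[0]/-q[2],K[1,2]-K[1,1]*q[1]/-q[2]])
def tri(a,b):
    o1,d1=ray("top",*a);o2,d2=ray("side",*b)
    A=np.stack([d1,-d2],1);t=np.linalg.lstsq(A,o2-o1,rcond=None)[0]
    p,q=o1+d1*t[0],o2+d2*t[1]; return (p+q)/2,np.linalg.norm(p-q)
def crop(n,im,u0,v0,w,h,s,f):
    c=cv2.resize(im[v0:v0+h,u0:u0+w],None,fx=s,fy=s,interpolation=cv2.INTER_CUBIC)
    for i in range(0,w,10): cv2.line(c,(i*s,0),(i*s,6 if i%50 else 14),(255,0,0),1)
    for i in range(0,h,10): cv2.line(c,(0,i*s),(6 if i%50 else 14,i*s),(255,0,0),1)
    cv2.imwrite(f,c[:,:,::-1])
E
python3 - <<'E'
from h import *
t=cv2.imread("pics/top0.png")[:,:,::-1];s=cv2.imread("pics/side0.png")[:,:,::-1]
crop("t",t,150,170,110,95,7,"pics/c1.png")
crop("s",s,190,230,170,150,4,"pics/c2.png")
print(proj("top",[0,0,0]),proj("side",[0,0,0]))
E
```

```text
[316.60802806 397.44784546] [572.80417917 315.50545312]
```

View pics/c1.png

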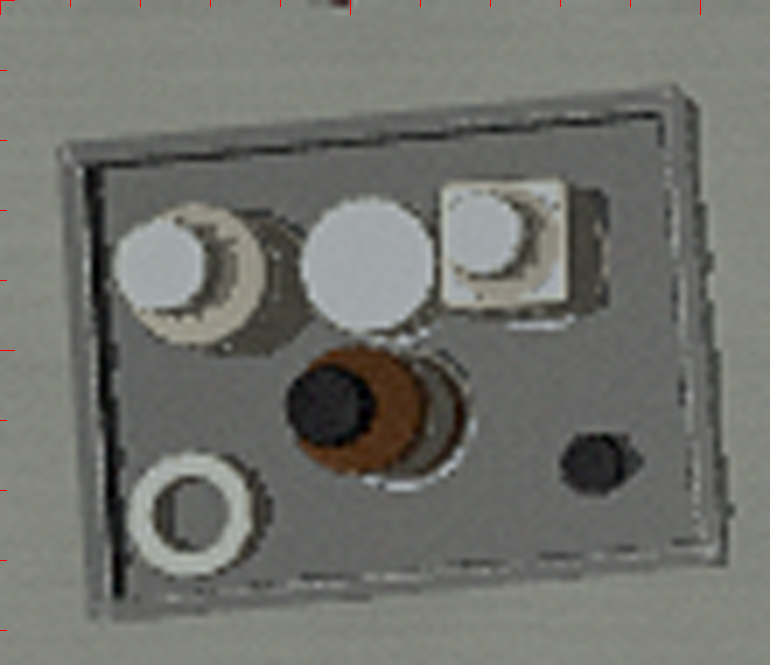

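View pics/c2.png

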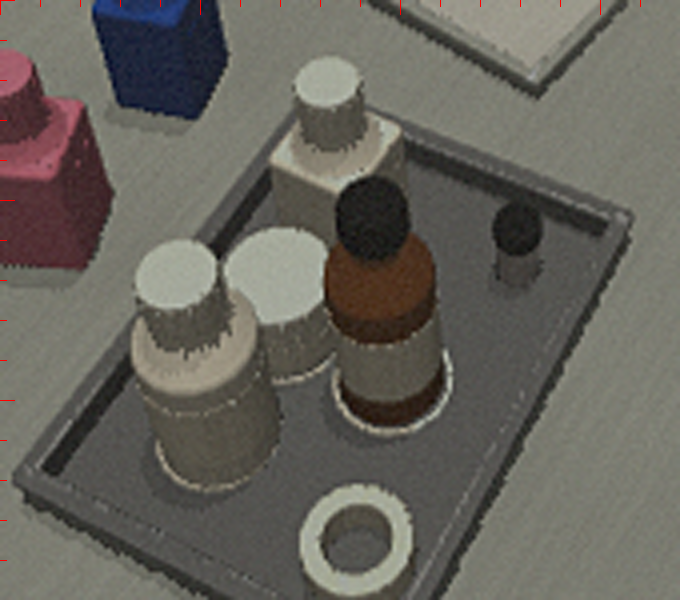

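The crops show the round bottle cap at about px (173,208), the square at (219,203), the slim black cap at (197,228) and the jar lid at (203,208). The tape is at (177,243) and the vial at (235,236). The colours and shapes match the description. I'll measure them now.

Run:
```python
from h import *
t=cv2.imread("pics/top0.png")[:,:,::-1].copy();s=cv2.imread("pics/side0.png")[:,:,::-1].copy()
S=8
def blob(im,seed,lo,hi,box=(26,26)):
    u0,v0=int(seed[0])-box[0]//2,int(seed[1])-box[1]//2
    c=cv2.resize(im[v0:v0+box[1],u0:u0+box[0]],None,fx=S,fy=S,interpolation=cv2.INTER_CUBIC)
    m=cv2.inRange(c,np.array(lo),np.array(hi))
    cs,_=cv2.findContours(m,cv2.RETR_EXTERNAL,cv2.CHAIN_APPROX_NONE)
    k=max(cs,key=cv2.contourArea);e=cv2.fitEllipse(k);(x,y),r=cv2.minEnclosingCircle(k)
    f=lambda x,y:(u0+(x+.5)/S-.5,v0+(y+.5)/S-.5)
    return f(*e[0]),np.array(e[1])/S,f(x,y)
for n,p in dict(round=(173,208),jar=(203,208),square=(219,203)).items(): print(n,t[p[1],p[0]])
print(t[228,197],t[228,206],s[299,235])
W=([160,165,165],[255]*3)
ht=dict(round=.142,jar=.056,square=.136,slim=.154)
T={}
for n,p in dict(round=(173,208),jar=(203,208),square=(219,203)).items():
    T[n]=blob(t,p,*W); 
T['slim']=blob(t,(197,228),[0,0,0],[40,35,40],(20,20))
SS=dict(round=(234.2,298.2),jar=(259.5,299),square=(272.5,250.2))
for n in T:
    u,v=T[n][0]; p=onz("top",u,v,ht[n]); sz=T[n][1]*(1.508-ht[n])/504*1000
    print(n,np.round([u,v],1),"world",p.round(4),"size mm",sz.round(1),"proj side",proj("side",p).round(1), 'reach',np.hypot(*p[:2]).round(3))
# tray corners (lip outer, top z=.024), from crop c1 /7
C=[(65,147),(680,88),(724,562),(95,617)]
P=np.array([onz("top",150+x/7-.5+.07,170+y/7-.5+.07,.024) for x,y in C]);print(P.round(4));
print([np.linalg.norm(P[i]-P[(i+1)%4]).round(4) for i in range(4)],P.mean(0).round(4))
d=P[0]-P[1]+P[3]-P[2];print("yaw from y axis",np.degrees(np.arctan2(-d[0],d[1])))
d=P[0]-P[3]+P[1]-P[2];yaw=np.arctan2(d[1],d[0]);print("yaw from x",np.degrees(yaw))
crop("t",t,265,140,100,90,7,"pics/c3.png")
crop("t",t,385,185,95,105,6,"pics/c4.png")
```

```text
round [160 165 164]
jar [161 167 168]
square [162 167 169]
[33 35 37] [71 48 26] [163 168 156]
round [172.4 207.5] world [0.5427 0.3891 0.142 ] size mm [31.1 32.5] proj side [234.2 298.3] reach 0.668
jar [202.1 207.4] world [0.5487 0.3277 0.056 ] size mm [50.7 52.2] proj side [259.4 298.3] reach 0.639
square [217.7 202.5] world [0.5563 0.2684 0.136 ] size mm [28.1 31.5] proj side [270.8 250.5] reach 0.618
slim [196.9 227.6] world [0.4878 0.3194 0.154 ] size mm [31.1 33.2] proj side [283.8 279. ] reach 0.583
[[0.6011 0.462  0.024 ]
 [0.6254 0.2044 0.024 ]
 [0.4262 0.1843 0.024 ]
 [0.4048 0.4447 0.024 ]]
[np.float64(0.2587), np.float64(0.2002), np.float64(0.2612), np.float64(0.197)] [0.5144 0.3238 0.024 ]
yaw from y axis 5.045198518226429
yaw from x 5.401545556173246
```

View pics/c3.png

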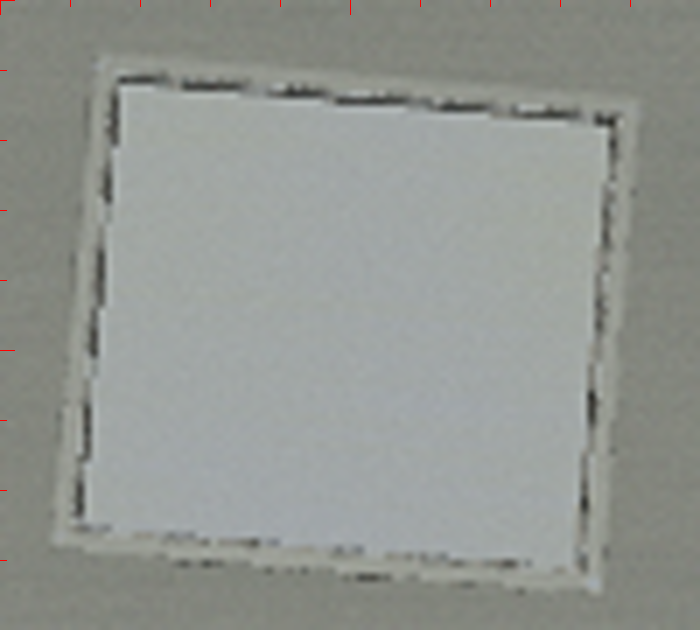

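View pics/c4.png

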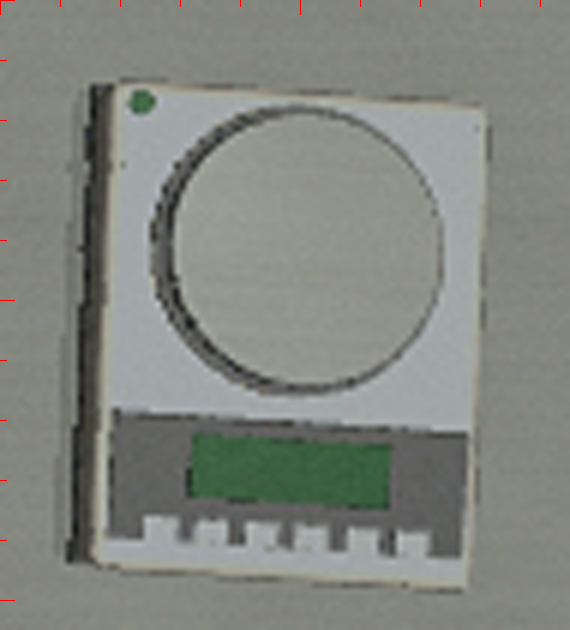

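Run:
```python
from h import *
t=cv2.imread("pics/top0.png")[:,:,::-1].copy();s=cv2.imread("pics/side0.png")[:,:,::-1].copy()
g=cv2.cvtColor(t,cv2.COLOR_RGB2GRAY)
for (a,v) in ((165,208),(212,203)): print(t[v-1:v+1,a:a+20].mean(0).round().astype(int).tolist())
P=[onz("top",265+x/7-.43,140+y/7-.43,.015) for x,y in [(101,58),(636,103),(600,590),(53,543)]];P=np.array(P)
c=P.mean(0);print(P.round(3),c.round(4),[np.linalg.norm(P[i]-P[(i+1)%4]).round(3) for i in range(4)])
d=P[0]-P[3]+P[1]-P[2];print("side_tray yaw",np.degrees(np.arctan2(d[1],d[0])))
for x,y in [(308,248),(443,248),(176,248),(308,108),(308,390)]: print("pan",onz("top",385+x/6-.42,185+y/6-.42,.08).round(4))
print("vial",onz("top",150+597/7-.43,170+463/7-.43,.049),"tape",onz("top",150+190/7-.43,170+514/7-.43,.028))
# side view caps check
for n,(a,b,h) in dict(round=((163,265),(178,274),.142),square=((483,234),(330,82),.136)).items():
    A=(150+a[0]/7-.43,170+a[1]/7-.43);B=(190+b[0]/4-.4,230+b[1]/4-.4);print(n,A,onz("top",*A,h).round(4),onz("side",*B,h).round(4),tri(A,B))
J=(190+281/4-.4,230+274/4-.4);print("jar side",onz("side",*J,.056).round(4))
B=(190+372/4-.4,230+205/4-.4);print("slim side",onz("side",*B,.154).round(4))
st=read_state();print(R.from_quat(st['eef_rot']).as_matrix().round(3))
```

```text
[[58, 62, 60], [141, 145, 138], [165, 171, 170], [160, 166, 166], [162, 166, 166], [160, 165, 165], [162, 166, 166], [160, 166, 166], [160, 164, 164], [160, 164, 166], [162, 166, 166], [163, 168, 170], [162, 168, 169], [164, 171, 174], [90, 92, 83], [63, 61, 56], [70, 70, 62], [103, 101, 92], [102, 100, 90], [148, 147, 133]]
[[66, 66, 59], [169, 174, 168], [163, 168, 168], [161, 166, 168], [160, 164, 166], [162, 168, 170], [160, 166, 168], [161, 166, 168], [160, 167, 169], [161, 167, 168], [162, 168, 171], [167, 172, 178], [124, 125, 118], [76, 76, 71], [90, 86, 78], [118, 116, 104], [138, 134, 123], [142, 138, 127], [161, 158, 146], [57, 56, 48]]
[[ 0.73   0.11   0.015]
 [ 0.71  -0.119  0.015]
 [ 0.501 -0.102  0.015]
 [ 0.522  0.13   0.015]] [0.6157 0.0046 0.015 ] [np.float64(0.23), np.float64(0.209), np.float64(0.232), np.float64(0.209)]
side_tray yaw -5.116371669567151
pan [ 0.492  -0.3402  0.08  ]
pan [ 0.4917 -0.4045  0.08  ]
pan [ 0.4923 -0.2774  0.08  ]
pan [ 0.5585 -0.342   0.08  ]
pan [ 0.4251 -0.3385  0.08  ]
vial [0.46726857 0.23386158 0.049     ] tape [0.44722297 0.40530599 0.028     ]
round (172.85571428571427, 207.42714285714285) [0.5428 0.3878 0.142 ] [0.543 0.389 0.142] (array([0.54322372, 0.38831121, 0.14094172]), np.float64(0.000833030516115589))
square (218.57, 202.99857142857144) [0.5549 0.266  0.136 ] [0.5547 0.2664 0.136 ] (array([0.55493417, 0.26609964, 0.13555549]), np.float64(3.189404489347445e-05))
jar side [0.5482 0.3269 0.056 ]
slim side [0.4874 0.3236 0.154 ]
[[-0.965 -0.     0.263]
 [-0.263  0.002 -0.965]
 [ 0.    -1.    -0.002]]
```

Measured, consistent across both views and with the tray layout to 1–3 mm:

| Item | Position (m) |
|---|---|
| Round bottle | (.543, .3885) |
| Square bottle | (.555, .266) |
| Slim bottle | (.4875, .3205) |
| Jar | (.5487, .327) |
| Pan centre | (.492, -.341) |
| Side tray centre | (.6157, .0046), yaw -5° |

First I swing toward the scene and roll +15.2° so the tool axes line up with the world axes.

Emit:
apply_moves([
  [-0.8, 0, -0.4],
  [-2.3, -0.1, -1.2],
  [-4.7, -0.2, -2.5],
  [-7.5, -0.4, -3.9],
  [-10.6, -0.5, -5.6],
  [-13.7, -0.7, -7.2],
  [-17.2, -0.9, -9],
  [-20.7, -1.1, -10.9],
  [-24.2, -1.2, -12.8],
  [-27.8, -1.4, -14.6],
  [-30.9, -1.6, -16.3],
  [-33.6, -1.7, -17.7],
  [-36, -1.8, -19],
  [-37.5, -1.9, -19.8],
  [-38.7, -2, -20.4],
  [-39.1, -2, -20.6],
  [-39.1, -2, -20.6],
], roll=[1, 2, 3, 4, 5, 6, 7, 8, 9, 10, 11, 12, 13, 14, 15, 15.2, 15.2])

```text
time: 1.8
tool_pos: [0.5009, -0.3488, 0.2511]
eef_rot: [-0.001, 0.707, -0.707, 0.001]
wrist_force: [-0.3, 0.4, -0.3]
width: 0.0851
```

```bash
cat >> h.py <<'E'
def go(x,y,z):
    st=read_state(); M=R.from_quat(st['eef_rot']).as_matrix()
    print('t',round(st['time'],2),'pos',st['tool_pos'].round(4),'w',round(st['width'],4),'F',st['wrist_force'].round(1),'j',st['joints'].round(2))
    print('axes x',M[:,0].round(3),'z',M[:,2].round(3),'travel cm',(M.T@(np.array([x,y,z])-st['tool_pos'])*100).round(2))
E
python3 -c "
from h import *
go(.555,.266,.25)"
```

```text
t 1.8 pos [ 0.5009 -0.3488  0.2511] w 0.0851 F [-0.3  0.4 -0.3] j [ 0.66  0.35 -0.15  1.66  0.06  1.13 -1.08]
axes x [-1.    -0.002  0.   ] z [ 0.002 -1.    -0.   ] travel cm [ -5.54   0.13 -61.47]
```

Emit:
apply_moves([
  [-0.1, 0, -1],
  [-0.3, 0, -3],
  [-0.6, 0, -6],
  [-0.9, 0, -9.5],
  [-1.2, 0, -13.5],
  [-1.6, 0, -17.5],
  [-2, 0, -21.5],
  [-2.4, 0, -25.5],
  [-2.7, 0, -29.5],
  [-3.1, 0, -33.5],
  [-3.5, 0, -37.5],
  [-3.8, 0, -41.5],
  [-4.2, 0, -45.5],
  [-4.5, 0, -49.5],
  [-4.8, 0, -53],
  [-5.1, 0, -56],
  [-5.3, 0, -58.5],
  [-5.4, 0, -60.3],
  [-5.5, 0, -61.2],
  [-5.5, 0, -61.5],
], roll=[0, 0, 0, 0, 0, 0, 0, 0, 0, 0, 0, 0, 0, 0, 0, 0, 0, 0, 0, 0])

```text
time: 3.8
tool_pos: [0.5551, 0.2654, 0.2512]
eef_rot: [0.0, -0.707, 0.707, -0.0]
wrist_force: [-0.3, -0.3, 0.0]
width: 0.0854
```

```bash
python3 -c "
from h import *
go(.555,.266,.105)"
```

```text
t 3.8 pos [0.5551 0.2654 0.2512] w 0.0854 F [-0.3 -0.3  0. ] j [-0.19  0.39 -0.43  1.64  0.18  1.15 -2.24]
axes x [-1.    -0.001  0.   ] z [ 0.001 -1.     0.   ] travel cm [ 1.000e-02  1.462e+01 -7.000e-02]
```

Emit:
apply_moves([
  [0, 1, 0],
  [0, 3, 0],
  [0, 5.5, 0],
  [0, 8, 0],
  [0, 10.5, 0],
  [0, 12.5, 0],
  [0, 13.8, 0],
  [0, 14.5, 0],
  [0, 14.8, 0],
  [0, 14.8, 0],
], roll=[0, 0, 0, 0, 0, 0, 0, 0, 0, 0])

```text
time: 4.8
tool_pos: [0.5555, 0.2651, 0.1036]
eef_rot: [0.0, 0.707, -0.707, 0.0]
wrist_force: [-1.2, -0.9, 0.1]
width: 0.0854
```

Emit:
apply_moves([
  [0, 0, 0],
  [0, 0, 0],
  [0, 0, 0],
  [0, 0, 0],
  [0, 0, 0],
  [0, 0, 0],
  [0, 0, 0],
  [0, 0, 0],
], roll=[0, 0, 0, 0, 0, 0, 0, 0], grip=-1, force=40)

```text
time: 5.6
tool_pos: [0.5555, 0.2656, 0.1038]
eef_rot: [0.0, 0.707, -0.707, 0.001]
wrist_force: [-0.1, 0.7, 5.0]
width: 0.0308
```

```bash
python3 -c "
from h import *
go(.555,.266,.205)
s=grab_frame('side');crop('s',s,190,200,170,150,4,'pics/g1.png')"
```

```text
t 5.6 pos [0.5555 0.2656 0.1038] w 0.0308 F [-0.1  0.7  5. ] j [-0.23  0.54 -0.39  1.78  0.26  0.87 -2.31]
axes x [-1.    -0.001 -0.001] z [ 0.001 -1.    -0.001] travel cm [  0.04 -10.12  -0.05]
```

View pics/g1.png

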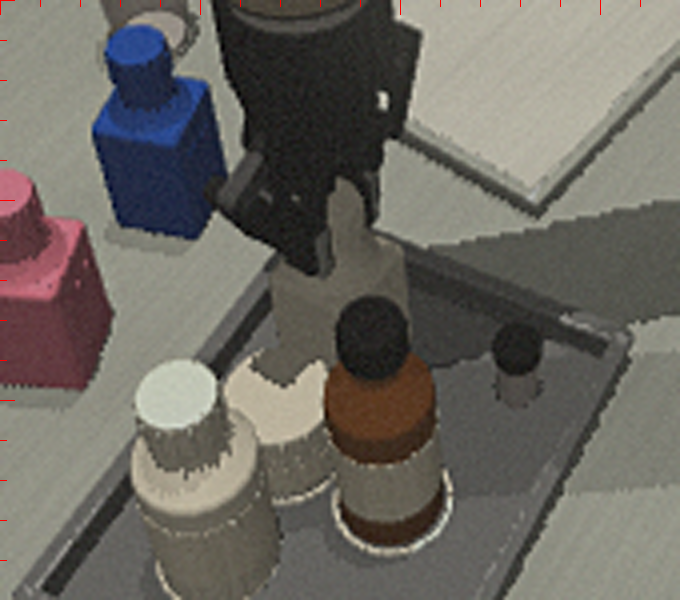

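The fingers closed on the square cap at width 31 mm (cap 32 mm), and the jar and other bottles are undisturbed. I'll lift slowly.

Emit:
apply_moves([
  [0, -0.2, 0],
  [0, -0.6, 0],
  [0, -1.2, 0],
  [0, -2, 0],
  [0, -3, 0],
  [0, -4.3, 0],
  [0, -5.6, 0],
  [0, -6.9, 0],
  [0, -8.2, 0],
  [0, -9.2, 0],
  [0, -9.8, 0],
  [0, -10, 0],
  [0, -10, 0],
], roll=[0, 0, 0, 0, 0, 0, 0, 0, 0, 0, 0, 0, 0])

```text
time: 6.95
tool_pos: [0.5551, 0.2651, 0.2033]
eef_rot: [0.0, -0.707, 0.707, -0.0]
wrist_force: [-0.0, -0.7, -2.2]
width: 0.0312
```

```bash
python3 -c "
from h import *
go(.661,-.052,.203)
s=grab_frame('side');crop('s',s,190,150,170,150,4,'pics/g2.png')"
```

```text
t 6.95 pos [0.5551 0.2651 0.2033] w 0.0312 F [-0.  -0.7 -2.2] j [-0.2   0.43 -0.43  1.7   0.2   1.06 -2.26]
axes x [-1. -0.  0.] z [ 0. -1.  0.] travel cm [-10.57   0.04  31.72]
```

View pics/g2.png

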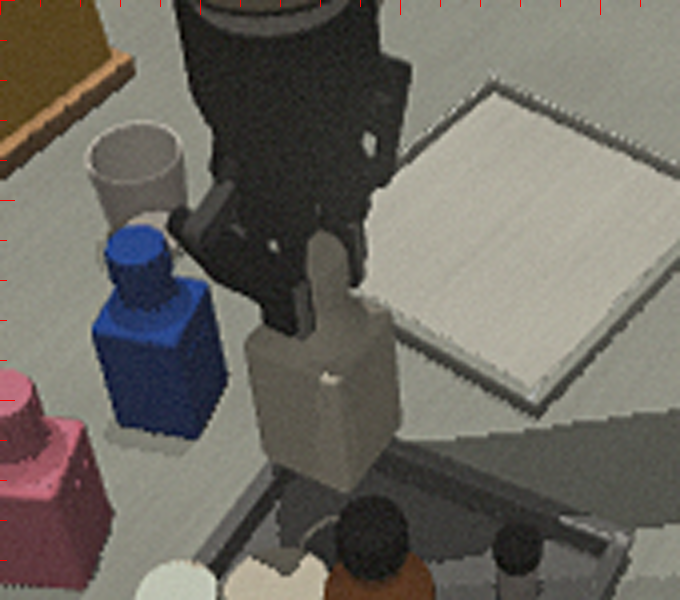

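The square bottle is lifted and hanging upright. I'll carry it to the tray.

Emit:
apply_moves([
  [-0.1, 0, 0.4],
  [-0.4, 0, 1.2],
  [-0.8, 0, 2.4],
  [-1.3, 0, 4],
  [-2, 0, 6],
  [-2.8, 0, 8.3],
  [-3.6, 0, 10.8],
  [-4.5, 0, 13.4],
  [-5.3, 0, 16],
  [-6.2, 0, 18.6],
  [-7.1, 0, 21.2],
  [-7.9, 0, 23.7],
  [-8.7, 0, 26],
  [-9.3, 0, 28],
  [-9.9, 0, 29.6],
  [-10.3, 0, 30.8],
  [-10.5, 0, 31.4],
  [-10.6, 0, 31.7],
  [-10.6, 0, 31.7],
  [-10.6, 0, 31.7],
], roll=[0, 0, 0, 0, 0, 0, 0, 0, 0, 0, 0, 0, 0, 0, 0, 0, 0, 0, 0, 0])

```text
time: 9.0
tool_pos: [0.6612, -0.0504, 0.2034]
eef_rot: [-0.001, 0.707, -0.707, 0.001]
wrist_force: [-0.7, 0.2, -2.7]
width: 0.0307
```

Emit:
apply_moves([
  [0, 0.4, 0],
  [0, 1.2, 0],
  [0, 2.4, 0],
  [0, 3.8, 0],
  [0, 5.3, 0],
  [0, 6.7, 0],
  [0, 7.9, 0],
  [0, 8.7, 0],
  [0, 9.2, 0],
  [0, 9.5, 0],
  [0, 9.7, 0],
  [0, 9.8, 0],
  [0, 9.9, 0],
  [0, 10, 0],
  [0, 10, 0],
], roll=[0, 0, 0, 0, 0, 0, 0, 0, 0, 0, 0, 0, 0, 0, 0])

```text
time: 10.5
tool_pos: [0.6614, -0.0518, 0.1034]
eef_rot: [0.0, -0.707, 0.707, -0.0]
wrist_force: [0.8, 0.8, -2.2]
width: 0.0311
```

```bash
python3 -c "
from h import *
go(.661,-.052,.103)
s=grab_frame('side');crop('s',s,230,100,170,150,4,'pics/g3.png')"
```

```text
t 10.5 pos [ 0.6614 -0.0518  0.1034] w 0.0311 F [ 0.8  0.8 -2.2] j [ 0.23  0.59 -0.31  1.67  0.22  0.91 -1.74]
axes x [-1. -0. -0.] z [ 0. -1.  0.] travel cm [0.04 0.04 0.02]
```

View pics/g3.png

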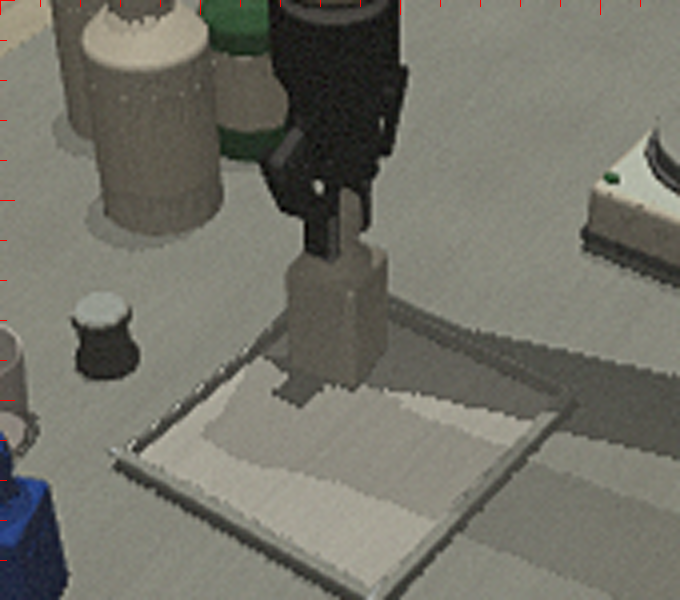

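It's about 1 mm above the tray floor, since the wrist still carries the weight. I'll ease down, then release partly.

Emit:
apply_moves([
  [0, 0.05, 0],
  [0, 0.1, 0],
  [0, 0.14, 0],
  [0, 0.14, 0],
], roll=[0, 0, 0, 0])

```text
time: 10.95
tool_pos: [0.6618, -0.0517, 0.1029]
eef_rot: [-0.0, -0.707, 0.707, -0.001]
wrist_force: [-1.8, 0.7, 4.6]
width: 0.0311
```

Emit:
apply_moves([
  [0, 0, 0],
  [0, 0, 0],
  [0, 0, 0],
  [0, 0, 0],
  [0, 0, 0],
  [0, 0, 0],
], roll=[0, 0, 0, 0, 0, 0], grip=0.6)

```text
time: 11.55
tool_pos: [0.6613, -0.0518, 0.1018]
eef_rot: [0.0, -0.707, 0.707, -0.0]
wrist_force: [-0.7, 0.3, 0.2]
width: 0.0686
```

Emit:
apply_moves([
  [0, -0.3, 0],
  [0, -1.2, 0],
  [0, -2.8, 0],
  [0, -5, 0],
  [0, -7.5, 0],
  [0, -9, 0],
  [0, -9.8, 0],
  [0, -10, 0],
], roll=[0, 0, 0, 0, 0, 0, 0, 0])

```text
time: 12.35
tool_pos: [0.6618, -0.0517, 0.2033]
eef_rot: [-0.001, -0.707, 0.707, -0.001]
wrist_force: [-0.8, 0.4, 0.0]
width: 0.0678
```

```bash
python3 -c "
from h import *
go(.4875,.3205,.203)
s=grab_frame('side');crop('s',s,190,110,200,150,4,'pics/g4.png')
s=grab_frame('top');crop('s',s,150,140,220,120,3,'pics/g5.png')"
```

```text
t 12.35 pos [ 0.6618 -0.0517  0.2033] w 0.0678 F [-0.8  0.4  0. ] j [ 0.25  0.5  -0.34  1.58  0.18  1.09 -1.7 ]
axes x [-1.    -0.    -0.002] z [ 0. -1.  0.] travel cm [ 1.741e+01 -2.000e-02 -3.723e+01]
```

View pics/g4.png

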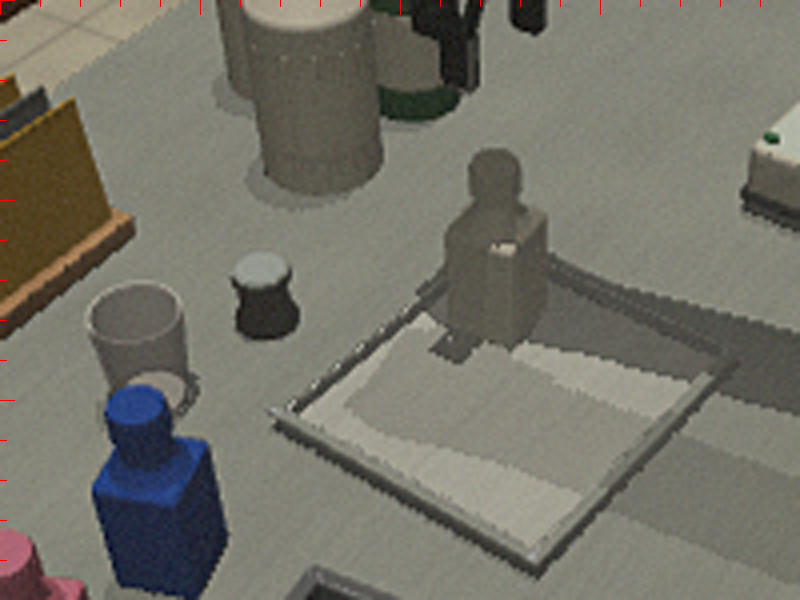

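View pics/g5.png

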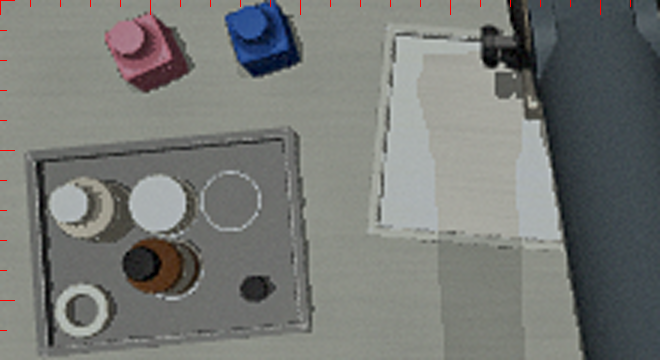

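The square bottle stands upright in the metal tray. Next is the slim bottle.

Emit:
apply_moves([
  [0.2, 0, -0.4],
  [0.7, 0, -1.5],
  [1.4, 0, -3.2],
  [2.5, 0, -5.5],
  [3.9, 0, -8.4],
  [5.4, 0, -11.6],
  [7, 0, -15],
  [8.6, 0, -18.5],
  [10.2, 0, -22],
  [11.8, 0, -25.3],
  [13.2, 0, -28.4],
  [14.5, 0, -31.2],
  [15.6, 0, -33.5],
  [16.5, 0, -35.3],
  [17, 0, -36.5],
  [17.3, 0, -37.1],
  [17.4, 0, -37.2],
  [17.4, 0, -37.2],
], roll=[0, 0, 0, 0, 0, 0, 0, 0, 0, 0, 0, 0, 0, 0, 0, 0, 0, 0])

```text
time: 14.25
tool_pos: [0.4874, 0.3194, 0.2018]
eef_rot: [-0.0, -0.707, 0.707, 0.0]
wrist_force: [0.1, -1.3, -0.6]
width: 0.0683
```

```bash
python3 -c "
from h import *
go(.488,.3205,.1205)
print(onz('top',150+231/3-.33,140+201/3-.33,.004))
s=grab_frame('side');crop('s',s,190,200,170,150,4,'pics/g6.png')
s=grab_frame('top');crop('s',s,150,140,170,120,4,'pics/g7.png')"
```

```text
t 14.25 pos [0.4874 0.3194 0.2018] w 0.0683 F [ 0.1 -1.3 -0.6] j [-0.29  0.39 -0.46  1.77  0.2   1.03 -2.4 ]
axes x [-1.  0. -0.] z [-0.    -1.     0.001] travel cm [-0.06  8.12 -0.11]
[0.5543518  0.26586287 0.004     ]
```

View pics/g6.png

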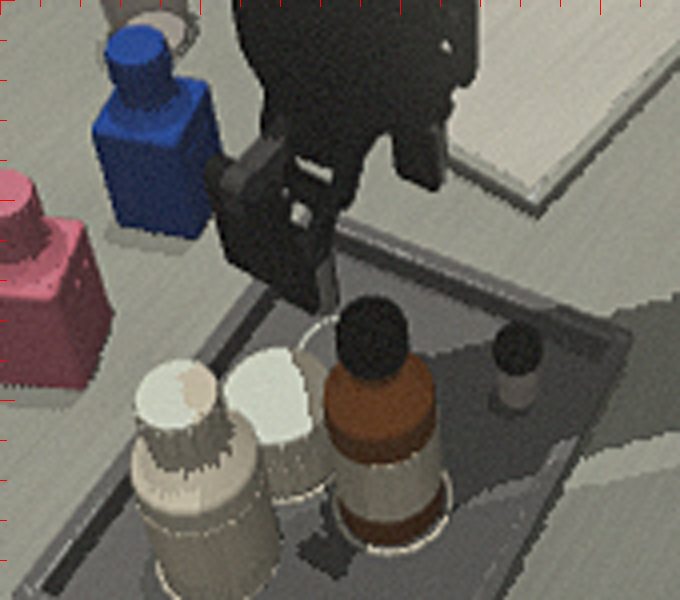

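View pics/g7.png

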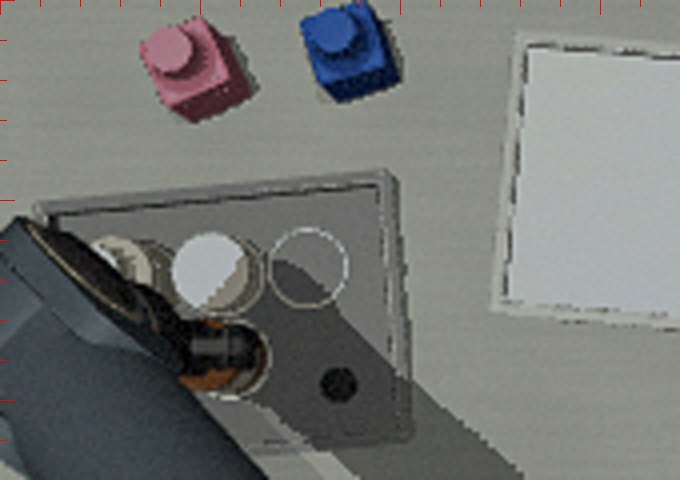

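The gripper is above the slim cap, with the fingers either side of it in y. I'll descend and grip.

Emit:
apply_moves([
  [0, 0.5, 0],
  [0, 1.6, -0.1],
  [0, 3.2, -0.1],
  [0, 4.9, -0.1],
  [0, 6.4, -0.1],
  [0, 7.4, -0.1],
  [0, 8, -0.1],
  [0, 8.1, -0.1],
  [0, 8.1, -0.1],
], roll=[0, 0, 0, 0, 0, 0, 0, 0, 0])

```text
time: 15.25
tool_pos: [0.4874, 0.3214, 0.1211]
eef_rot: [-0.0, 0.707, -0.707, 0.0]
wrist_force: [-0.2, -1.0, 0.5]
width: 0.0683
```

Emit:
apply_moves([
  [0, 0, 0],
  [0, 0, 0],
  [0, 0, 0],
  [0, 0, 0],
  [0, 0, 0],
  [0, 0, 0],
  [0, 0, 0],
], roll=[0, 0, 0, 0, 0, 0, 0], grip=-1)

```text
time: 15.95
tool_pos: [0.4875, 0.3216, 0.1215]
eef_rot: [0.0, 0.707, -0.707, 0.001]
wrist_force: [-0.8, 0.0, 5.1]
width: 0.0287
```

Emit:
apply_moves([
  [0, -0.2, 0],
  [0, -0.6, 0],
  [0, -1.2, 0],
  [0, -2, 0],
  [0, -3, 0],
  [0, -4.3, 0],
  [0, -5.6, 0],
  [0, -6.9, 0],
  [0, -8.2, 0],
  [0, -9.2, 0],
  [0, -9.8, 0],
  [0, -10, 0],
  [0, -10, 0],
], roll=[0, 0, 0, 0, 0, 0, 0, 0, 0, 0, 0, 0, 0])

```text
time: 17.25
tool_pos: [0.4871, 0.3211, 0.2209]
eef_rot: [0.0, -0.707, 0.707, -0.0]
wrist_force: [0.0, 0.3, -3.1]
width: 0.0289
```

```bash
python3 -c "
from h import *
go(.566,.009,.2205)
s=grab_frame('side');crop('s',s,190,200,170,150,4,'pics/g8.png')"
```

```text
t 17.25 pos [0.4871 0.3211 0.2209] w 0.0289 F [ 0.   0.3 -3.1] j [-0.29  0.37 -0.47  1.75  0.19  1.07 -2.4 ]
axes x [-1.    -0.001 -0.   ] z [ 0.001 -1.     0.   ] travel cm [-7.87  0.04 31.21]
```

View pics/g8.png

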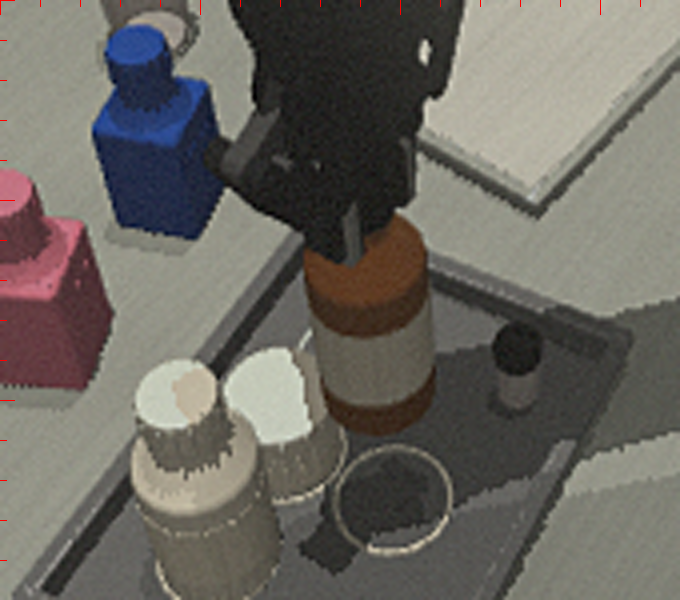

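The slim bottle is up and upright, with its circle clear. I'll carry it to the front of the metal tray.

Emit:
apply_moves([
  [-0.1, 0, 0.4],
  [-0.3, 0, 1.2],
  [-0.6, 0, 2.4],
  [-1, 0, 4],
  [-1.5, 0, 6],
  [-2.1, 0, 8.3],
  [-2.7, 0, 10.8],
  [-3.4, 0, 13.4],
  [-4, 0, 16],
  [-4.7, 0, 18.6],
  [-5.3, 0, 21.1],
  [-5.9, 0, 23.5],
  [-6.5, 0, 25.7],
  [-7, 0, 27.6],
  [-7.4, 0, 29.2],
  [-7.7, 0, 30.3],
  [-7.8, 0, 30.9],
  [-7.9, 0, 31.2],
  [-7.9, 0, 31.2],
  [-7.9, 0, 31.2],
], roll=[0, 0, 0, 0, 0, 0, 0, 0, 0, 0, 0, 0, 0, 0, 0, 0, 0, 0, 0, 0])

```text
time: 19.3
tool_pos: [0.5662, 0.0102, 0.2209]
eef_rot: [-0.001, 0.707, -0.707, 0.001]
wrist_force: [-0.0, -0.8, -3.5]
width: 0.0291
```

Emit:
apply_moves([
  [0, 0.4, 0],
  [0, 1.2, 0],
  [0, 2.4, 0],
  [0, 3.8, 0],
  [0, 5.3, 0],
  [0, 6.7, 0],
  [0, 7.9, 0],
  [0, 8.7, 0],
  [0, 9.2, 0],
  [0, 9.5, 0],
  [0, 9.7, 0],
  [0, 9.8, 0],
  [0, 9.9, 0],
  [0, 10, 0],
  [0, 10.05, 0],
  [0, 10.1, 0],
  [0, 10.14, 0],
  [0, 10.14, 0],
], roll=[0, 0, 0, 0, 0, 0, 0, 0, 0, 0, 0, 0, 0, 0, 0, 0, 0, 0])

```text
time: 21.1
tool_pos: [0.567, 0.0093, 0.1206]
eef_rot: [-0.0, -0.707, 0.707, -0.001]
wrist_force: [-1.2, -0.4, 5.6]
width: 0.029
```

```bash
python3 -c "
from h import *
go(.566,.009,.1205)
s=grab_frame('side');crop('s',s,230,100,170,150,4,'pics/g9.png')
s=grab_frame('top');crop('s',s,150,140,170,120,4,'pics/g9t.png')"
```

```text
t 21.1 pos [0.567  0.0093 0.1206] w 0.029 F [-1.2 -0.4  5.6] j [ 0.16  0.44 -0.33  1.89  0.19  0.84 -1.83]
axes x [-1.    -0.001 -0.002] z [ 0.001 -1.     0.   ] travel cm [0.1  0.01 0.03]
```

View pics/g9.png

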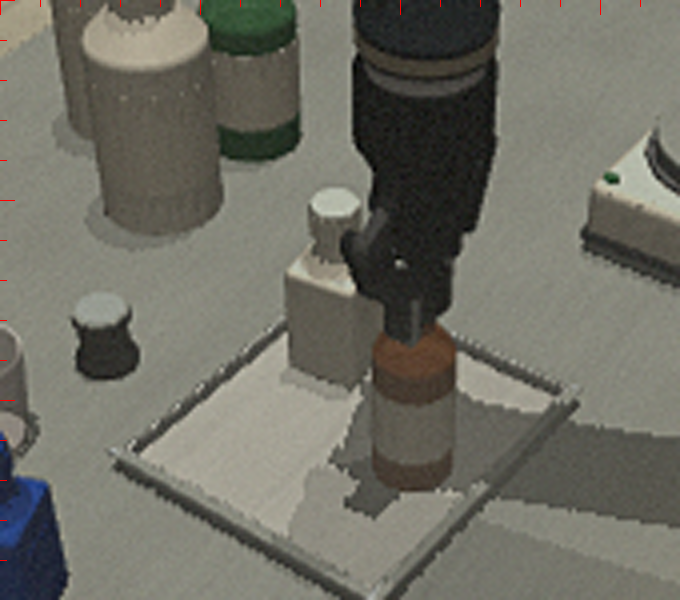

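View pics/g9t.png

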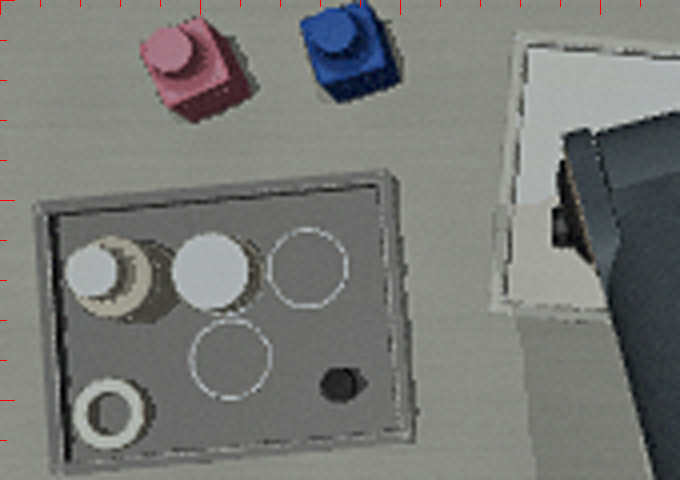

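The slim bottle has touched down. I'll release it and go to the round bottle.

Emit:
apply_moves([
  [0, 0, 0],
  [0, 0, 0],
  [0, 0, 0],
  [0, 0, 0],
  [0, 0, 0],
  [0, 0, 0],
], roll=[0, 0, 0, 0, 0, 0], grip=0.6)

```text
time: 21.8
tool_pos: [0.5663, 0.0092, 0.1194]
eef_rot: [0.0, -0.707, 0.707, -0.0]
wrist_force: [-0.3, 0.8, 0.4]
width: 0.0681
```

Emit:
apply_moves([
  [0, -0.3, 0],
  [0, -1.2, 0],
  [0, -2.8, 0],
  [0, -5, 0],
  [0, -7.5, 0],
  [0, -9, 0],
  [0, -9.8, 0],
  [0, -10, 0],
], roll=[0, 0, 0, 0, 0, 0, 0, 0])

```text
time: 22.6
tool_pos: [0.5668, 0.0093, 0.2208]
eef_rot: [-0.001, -0.707, 0.707, -0.001]
wrist_force: [0.3, 0.1, -0.9]
width: 0.0682
```

```bash
python3 -c "
from h import *
go(.543,.3885,.2205)
print(onz('top',150+231/4-.38,140+358/4-.38,.004))"
```

```text
t 22.6 pos [0.5668 0.0093 0.2208] w 0.0682 F [ 0.3  0.1 -0.9] j [ 0.19  0.33 -0.35  1.79  0.13  1.04 -1.78]
axes x [-1.    -0.    -0.002] z [ 0. -1.  0.] travel cm [ 2.360e+00  2.000e-02 -3.792e+01]
[0.48780191 0.3220689  0.004     ]
```

Emit:
apply_moves([
  [0, 0, -0.5],
  [0.1, 0, -1.6],
  [0.2, 0, -3.3],
  [0.3, 0, -5.6],
  [0.5, 0, -8.5],
  [0.7, 0, -11.7],
  [1, 0, -15.1],
  [1.2, 0, -18.6],
  [1.4, 0, -22.1],
  [1.6, 0, -25.5],
  [1.8, 0, -28.7],
  [2, 0, -31.6],
  [2.1, 0, -34],
  [2.2, 0, -35.9],
  [2.3, 0, -37.1],
  [2.3, 0, -37.7],
  [2.35, 0, -37.9],
  [2.35, 0, -37.9],
  [2.35, 0, -37.9],
], roll=[0, 0, 0, 0, 0, 0, 0, 0, 0, 0, 0, 0, 0, 0, 0, 0, 0, 0, 0])

```text
time: 24.5
tool_pos: [0.5432, 0.3869, 0.2195]
eef_rot: [-0.001, -0.707, 0.707, 0.0]
wrist_force: [-0.1, -0.6, 0.5]
width: 0.0686
```

```bash
python3 -c "
from h import *
go(.543,.3885,.1095)
s=grab_frame('side');crop('s',s,190,200,170,150,4,'pics/ga.png')"
```

```text
t 24.5 pos [0.5432 0.3869 0.2195] w 0.0686 F [-0.1 -0.6  0.5] j [-0.38  0.5  -0.44  1.55  0.23  1.14 -2.44]
axes x [-1.     0.001 -0.   ] z [-0.001 -1.     0.001] travel cm [ 0.02 11.   -0.17]
```

View pics/ga.png

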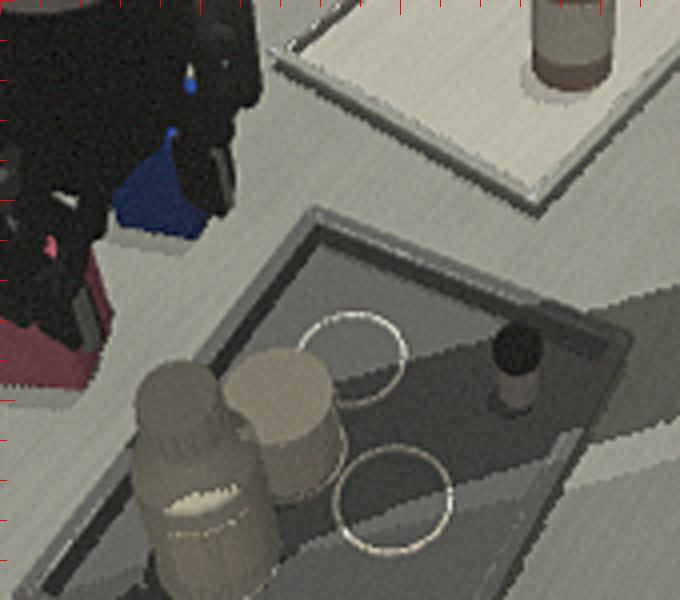

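The gripper is above the round cap. I'll descend, grip and lift.

Emit:
apply_moves([
  [0, 0.5, 0],
  [0, 1.8, 0],
  [0, 3.6, 0],
  [0, 5.6, 0],
  [0, 7.6, 0],
  [0, 9.3, 0],
  [0, 10.4, 0],
  [0, 10.9, 0],
  [0, 11.05, 0],
  [0, 11.05, 0],
], roll=[0, 0, 0, 0, 0, 0, 0, 0, 0, 0])

```text
time: 25.55
tool_pos: [0.5429, 0.3885, 0.1095]
eef_rot: [0.0, 0.707, -0.707, 0.0]
wrist_force: [0.0, -0.2, -0.0]
width: 0.0686
```

Emit:
apply_moves([
  [0, 0, 0],
  [0, 0, 0],
  [0, 0, 0],
  [0, 0, 0],
  [0, 0, 0],
  [0, 0, 0],
  [0, 0, 0],
], roll=[0, 0, 0, 0, 0, 0, 0], grip=-1)

```text
time: 26.25
tool_pos: [0.543, 0.3887, 0.1099]
eef_rot: [0.0, 0.707, -0.707, 0.001]
wrist_force: [-0.3, 1.1, 5.8]
width: 0.0351
```

Emit:
apply_moves([
  [0, -0.2, 0],
  [0, -0.6, 0],
  [0, -1.2, 0],
  [0, -2, 0],
  [0, -3, 0],
  [0, -4.3, 0],
  [0, -5.6, 0],
  [0, -6.9, 0],
  [0, -8.2, 0],
  [0, -9.2, 0],
  [0, -9.8, 0],
  [0, -10, 0],
  [0, -10, 0],
], roll=[0, 0, 0, 0, 0, 0, 0, 0, 0, 0, 0, 0, 0])

```text
time: 27.55
tool_pos: [0.5426, 0.3881, 0.209]
eef_rot: [0.0, -0.707, 0.707, -0.0]
wrist_force: [-0.3, -0.1, -3.2]
width: 0.0355
```

```bash
python3 -c "
from h import *
go(.669,.057,.2095)
s=grab_frame('side');crop('s',s,150,200,200,150,4,'pics/gb.png')"
```

```text
t 27.55 pos [0.5426 0.3881 0.209 ] w 0.0355 F [-0.3 -0.1 -3.2] j [-0.38  0.51 -0.43  1.56  0.23  1.12 -2.44]
axes x [-1.    -0.001  0.   ] z [ 0.001 -1.     0.   ] travel cm [-12.62  -0.05  33.12]
```

View pics/gb.png

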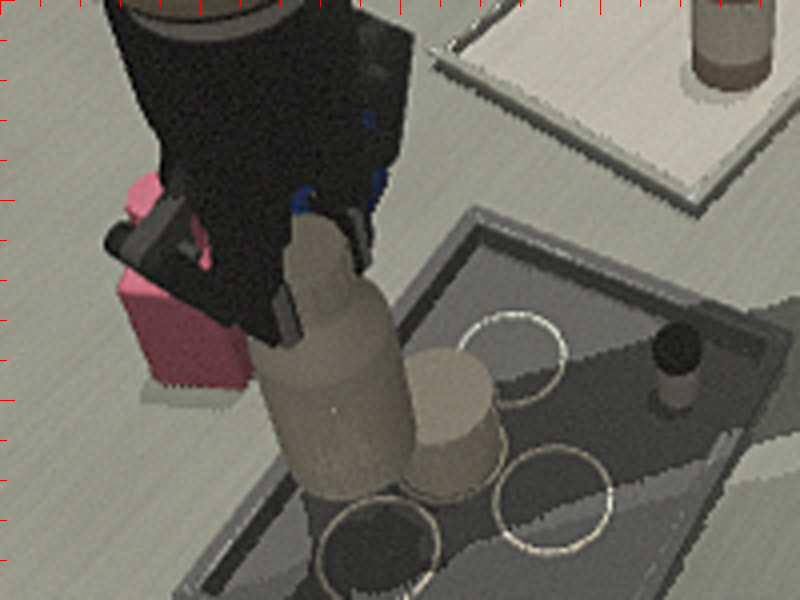

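The round bottle is up and upright and the jar hasn't moved. I'll carry it over the jar, curving clear of the blue and slim bottles.

Emit:
apply_moves([
  [0, 0, 0.5],
  [0, 0, 1.6],
  [0, 0, 3.3],
  [-0.1, 0, 5.4],
  [-0.3, 0, 8],
  [-0.5, 0, 10.8],
  [-0.9, 0, 13.6],
  [-1.7, 0, 16.2],
  [-2.8, 0, 18.7],
  [-4.2, 0, 20.9],
  [-5.6, 0, 22.9],
  [-7.1, 0, 24.8],
  [-8.6, 0, 26.6],
  [-9.9, 0, 28.3],
  [-11, 0, 29.8],
  [-11.9, 0, 31.2],
  [-12.4, 0, 32.3],
  [-12.6, 0, 32.9],
  [-12.6, 0, 33.1],
  [-12.6, 0, 33.1],
], roll=[0, 0, 0, 0, 0, 0, 0, 0, 0, 0, 0, 0, 0, 0, 0, 0, 0, 0, 0, 0])

```text
time: 29.6
tool_pos: [0.6684, 0.0577, 0.209]
eef_rot: [-0.001, 0.707, -0.707, 0.0]
wrist_force: [-1.5, 0.5, -2.5]
width: 0.035
```

Emit:
apply_moves([
  [0, 0.4, 0],
  [0, 1.2, 0],
  [0, 2.4, 0],
  [0, 3.8, 0],
  [0, 5.3, 0],
  [0, 6.7, 0],
  [0, 7.9, 0],
  [0, 8.7, 0],
  [0, 9.2, 0],
  [0, 9.5, 0],
  [0, 9.7, 0],
  [0, 9.8, 0],
  [0, 9.9, 0],
  [0, 10, 0],
  [0, 10.05, 0],
  [0, 10.1, 0],
  [0, 10.1, 0],
], roll=[0, 0, 0, 0, 0, 0, 0, 0, 0, 0, 0, 0, 0, 0, 0, 0, 0])

```text
time: 31.3
tool_pos: [0.6692, 0.0573, 0.109]
eef_rot: [-0.0, -0.707, 0.707, -0.001]
wrist_force: [-2.2, -0.4, 3.4]
width: 0.0346
```

```bash
python3 -c "
from h import *
go(.669,.057,.1085)
s=grab_frame('side');crop('s',s,230,100,170,150,4,'pics/gc.png')
s=grab_frame('top');crop('s',s,150,140,210,120,3,'pics/gct.png')"
```

```text
t 31.3 pos [0.6692 0.0573 0.109 ] w 0.0346 F [-2.2 -0.4  3.4] j [ 0.08  0.6  -0.34  1.64  0.24  0.94 -1.91]
axes x [-1.    -0.    -0.001] z [ 0. -1.  0.] travel cm [0.02 0.05 0.03]
```

View pics/gc.png

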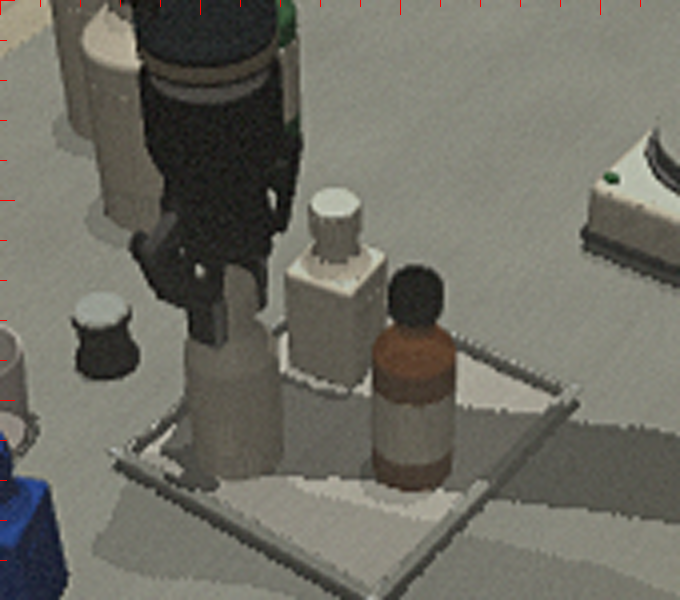

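View pics/gct.png

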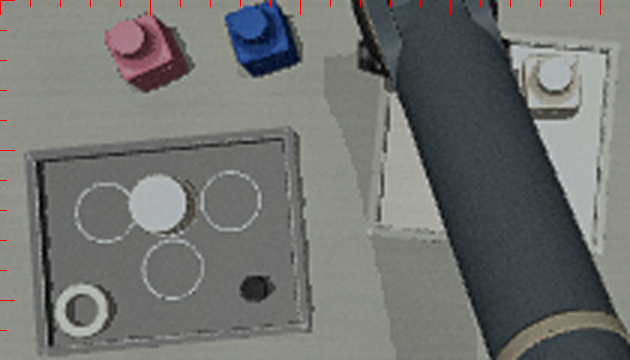

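All three bottles are on the metal tray. I'll release the round one and go to the jar.

Emit:
apply_moves([
  [0, 0, 0],
  [0, 0, 0],
  [0, 0, 0],
  [0, 0, 0],
  [0, 0, 0],
  [0, 0, 0],
], roll=[0, 0, 0, 0, 0, 0], grip=0.6)

```text
time: 32.0
tool_pos: [0.6688, 0.0572, 0.1079]
eef_rot: [0.0, -0.707, 0.707, -0.0]
wrist_force: [-0.0, 0.2, -0.3]
width: 0.0683
```

Emit:
apply_moves([
  [0, -0.3, 0],
  [0, -1.2, 0],
  [0, -2.8, 0],
  [0, -5, 0],
  [0, -7.5, 0],
  [0, -9, 0],
  [0, -9.8, 0],
  [0, -10, 0],
], roll=[0, 0, 0, 0, 0, 0, 0, 0])

```text
time: 32.8
tool_pos: [0.6692, 0.0573, 0.2093]
eef_rot: [0.001, 0.707, -0.707, 0.001]
wrist_force: [-0.6, -0.3, -1.1]
width: 0.0682
```

```bash
python3 -c "
from h import *
go(.5487,.327,.2085)
print(onz('top',150+105/3-.33,140+213/3-.33,.004), onz('top',150+158.5/3-.33,140+204/3-.33,.056))"
```

```text
t 32.8 pos [0.6692 0.0573 0.2093] w 0.0682 F [-0.6 -0.3 -1.1] j [ 0.1   0.51 -0.36  1.55  0.19  1.12 -1.87]
axes x [-1.    -0.    -0.002] z [ 0. -1. -0.] travel cm [ 12.04   0.06 -26.97]
[0.54285355 0.3901742  0.004     ] [0.54794398 0.32640971 0.056     ]
```

Emit:
apply_moves([
  [0.2, 0, -0.4],
  [0.6, 0, -1.4],
  [1.3, 0, -2.9],
  [2.2, 0, -5],
  [3.4, 0, -7.6],
  [4.7, 0, -10.5],
  [6.1, 0, -13.6],
  [7.5, 0, -16.7],
  [8.8, 0, -19.6],
  [9.9, 0, -22.2],
  [10.8, 0, -24.3],
  [11.5, 0, -25.8],
  [11.9, 0, -26.6],
  [12.05, 0, -27],
  [12.05, 0, -27],
  [12.05, 0, -27],
], roll=[0, 0, 0, 0, 0, 0, 0, 0, 0, 0, 0, 0, 0, 0, 0, 0], grip=1)

```text
time: 34.4
tool_pos: [0.5489, 0.3259, 0.2079]
eef_rot: [-0.001, -0.707, 0.707, 0.0]
wrist_force: [0.8, -0.1, 0.3]
width: 0.0855
```

Emit:
apply_moves([
  [0, 0.5, 0],
  [0, 1.8, 0],
  [0, 3.8, 0],
  [0, 6.2, 0],
  [0, 8.7, 0],
  [0, 11, 0],
  [0, 13, 0],
  [0, 13, 0],
  [0, 13, 0],
], roll=[0, 0, 0, 0, 0, 0, 0, 0, 0])

```text
time: 35.3
tool_pos: [0.5481, 0.3268, 0.0774]
eef_rot: [0.0, -0.707, 0.707, 0.0]
wrist_force: [0.4, 1.0, 0.5]
width: 0.0854
```

```bash
python3 -c "
from h import *
go(.5485,.327,.026)
s=grab_frame('side');crop('s',s,150,200,200,150,4,'pics/gd.png')"
```

```text
t 35.3 pos [0.5481 0.3268 0.0774] w 0.0854 F [0.4 1.  0.5] j [-0.33  0.6  -0.39  1.74  0.29  0.85 -2.42]
axes x [-1.    -0.     0.001] z [ 0.    -1.     0.001] travel cm [-0.05  5.14 -0.02]
```

View pics/gd.png

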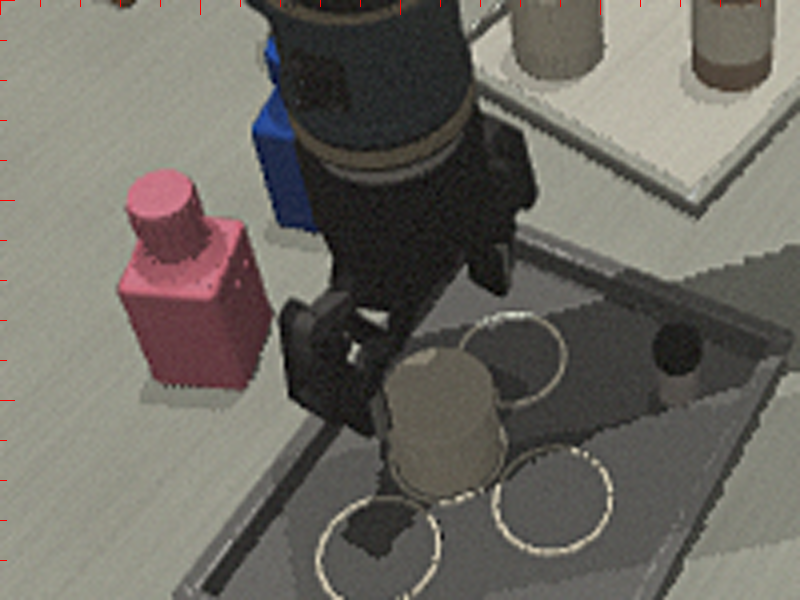

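The fingers straddle the jar, so I'll go down the remaining 5.1 cm.

Emit:
apply_moves([
  [0, 0.5, 0],
  [0, 1.4, 0],
  [0, 2.6, 0],
  [0, 3.7, 0],
  [0, 4.5, 0],
  [0, 4.9, 0],
  [0, 5.1, 0],
  [0, 5.1, 0],
], roll=[0, 0, 0, 0, 0, 0, 0, 0])

```text
time: 36.15
tool_pos: [0.5482, 0.3272, 0.0268]
eef_rot: [0.0, -0.707, 0.707, -0.0]
wrist_force: [0.4, 0.6, -0.1]
width: 0.0854
```

Emit:
apply_moves([
  [0, 0, 0],
  [0, 0, 0],
  [0, 0, 0],
  [0, 0, 0],
  [0, 0, 0],
  [0, 0, 0],
  [0, 0, 0],
], roll=[0, 0, 0, 0, 0, 0, 0], grip=-1)

```text
time: 36.85
tool_pos: [0.5486, 0.3276, 0.0278]
eef_rot: [0.0, 0.707, -0.707, 0.001]
wrist_force: [-1.1, 0.2, 5.4]
width: 0.0551
```

Emit:
apply_moves([
  [0, -0.2, 0],
  [0, -0.6, 0],
  [0, -1.2, 0],
  [0, -2, 0],
  [0, -3, 0],
  [0, -4.5, 0],
  [0, -6.5, 0],
  [0, -9, 0],
  [0, -12, 0],
  [0, -15, 0],
  [0, -17.5, 0],
  [0, -19.3, 0],
  [0, -20.4, 0],
  [0, -21, 0],
  [0, -21, 0],
], roll=[0, 0, 0, 0, 0, 0, 0, 0, 0, 0, 0, 0, 0, 0, 0])

```text
time: 38.35
tool_pos: [0.5482, 0.3273, 0.2377]
eef_rot: [0.0, 0.707, -0.707, 0.001]
wrist_force: [0.5, -0.2, -2.3]
width: 0.055
```

```bash
python3 -c "
from h import *
go(.492,-.341,.236)
s=grab_frame('side');crop('s',s,150,150,200,150,4,'pics/ge.png')"
```

```text
t 38.35 pos [0.5482 0.3273 0.2377] w 0.055 F [ 0.5 -0.2 -2.3] j [-0.29  0.44 -0.44  1.6   0.2   1.14 -2.34]
axes x [-1.    -0.001 -0.001] z [ 0.001 -1.    -0.   ] travel cm [ 5.66  0.14 66.83]
```

View pics/ge.png

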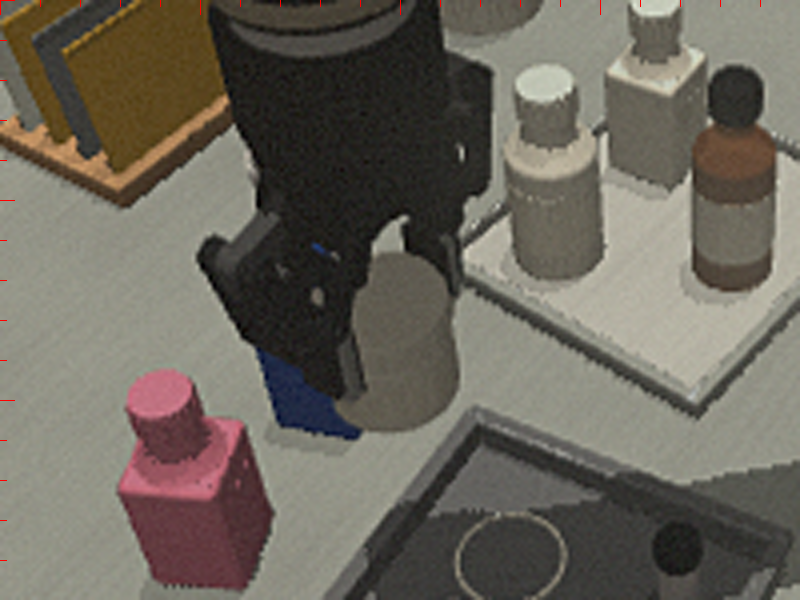

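The jar is held level at width 55 mm (lid 56 mm), and its underside is about 6 cm above the bottle caps. I'll carry it to the balance.

Emit:
apply_moves([
  [0.1, 0, 0.8],
  [0.2, 0, 2.4],
  [0.4, 0, 4.8],
  [0.7, 0, 8],
  [1, 0, 11.8],
  [1.3, 0, 15.8],
  [1.7, 0, 20],
  [2, 0, 24.2],
  [2.4, 0, 28.4],
  [2.8, 0, 32.6],
  [3.1, 0, 36.8],
  [3.5, 0, 41],
  [3.8, 0, 45.2],
  [4.2, 0, 49.4],
  [4.5, 0, 53.4],
  [4.9, 0, 57.2],
  [5.2, 0, 60.6],
  [5.4, 0, 63.4],
  [5.5, 0, 65.4],
  [5.6, 0, 66.4],
], roll=[0, 0, 0, 0, 0, 0, 0, 0, 0, 0, 0, 0, 0, 0, 0, 0, 0, 0, 0, 0])

```text
time: 40.4
tool_pos: [0.4901, -0.34, 0.2363]
eef_rot: [-0.001, -0.707, 0.707, 0.002]
wrist_force: [-0.8, -0.2, -2.4]
width: 0.0548
```

Emit:
apply_moves([
  [0, 0, 0.4],
  [0, 0, 0.4],
  [0, 0, 0.4],
], roll=[0, 0, 0])

```text
time: 40.7
tool_pos: [0.4927, -0.3394, 0.237]
eef_rot: [-0.001, 0.707, -0.707, 0.001]
wrist_force: [-0.1, -0.1, -2.3]
width: 0.0548
```

```bash
python3 -c "
from h import *
go(.492,-.341,.1038)
s=grab_frame('side');crop('s',s,340,60,170,140,4,'pics/gf.png')
print(proj('side',[.492,-.341,.08]))
for a in range(0,360,45):print(proj('side',[.492+.065*np.cos(a*np.pi/180),-.341+.065*np.sin(a*np.pi/180),.08]).round(1),end=' ')"
```

```text
t 40.7 pos [ 0.4927 -0.3394  0.237 ] w 0.0548 F [-0.1 -0.1 -2.3] j [ 0.65  0.35 -0.16  1.71  0.06  1.09 -1.09]
axes x [-1.    -0.002  0.   ] z [ 0.002 -1.    -0.001] travel cm [ 0.07 13.32  0.17]
[416.42486655 133.37263171]
[395.9 127. ] [395.5 136.3] [407.8 144.4] [425.7 146. ] [437.8 140.1] [437.  130.5] [424.5 123.1] [407.8 121.7]
```

View pics/gf.png

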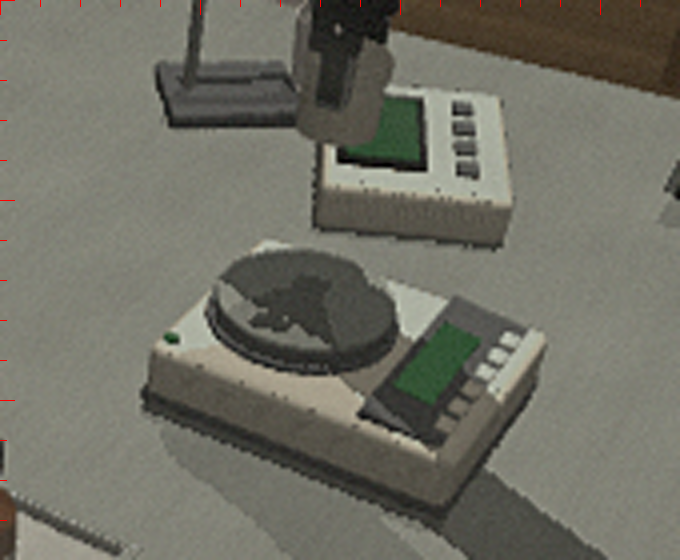

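The pan ellipse (centre at about crop 306,298, i.e. px 416,134) matches my projected pan centre (416.4,133.4). I'll descend.

Emit:
apply_moves([
  [0, 0.5, 0.1],
  [0, 1.6, 0.1],
  [0, 3.2, 0.1],
  [0, 5, 0.1],
  [0, 6.8, 0.1],
  [0, 8.5, 0.1],
  [0, 10, 0.1],
  [0, 11.2, 0.1],
  [0, 12, 0.1],
  [0, 12.5, 0.1],
  [0, 12.8, 0.1],
  [0, 12.9, 0.1],
  [0, 12.9, 0.1],
], roll=[0, 0, 0, 0, 0, 0, 0, 0, 0, 0, 0, 0, 0])

```text
time: 42.05
tool_pos: [0.4928, -0.342, 0.1084]
eef_rot: [-0.0, -0.707, 0.707, -0.0]
wrist_force: [0.1, 0.2, -2.5]
width: 0.0549
```

Emit:
apply_moves([
  [0, 0.1, 0],
  [0, 0.2, 0],
  [0, 0.3, 0],
  [0, 0.4, 0],
  [0, 0.4, 0],
], roll=[0, 0, 0, 0, 0])

```text
time: 42.55
tool_pos: [0.4924, -0.3418, 0.1039]
eef_rot: [-0.0, 0.707, -0.707, 0.0]
wrist_force: [-0.6, 0.1, -2.5]
width: 0.0548
```

```bash
python3 -c "
from h import *
go(.492,-.341,.1038)
s=grab_frame('side');crop('s',s,340,60,170,140,4,'pics/gg.png')"
```

```text
t 42.55 pos [ 0.4924 -0.3418  0.1039] w 0.0548 F [-0.6  0.1 -2.5] j [ 0.64  0.49 -0.14  1.83  0.09  0.83 -1.12]
axes x [-1.    -0.001  0.   ] z [ 0.001 -1.    -0.   ] travel cm [ 0.04  0.01 -0.08]
```

View pics/gg.png

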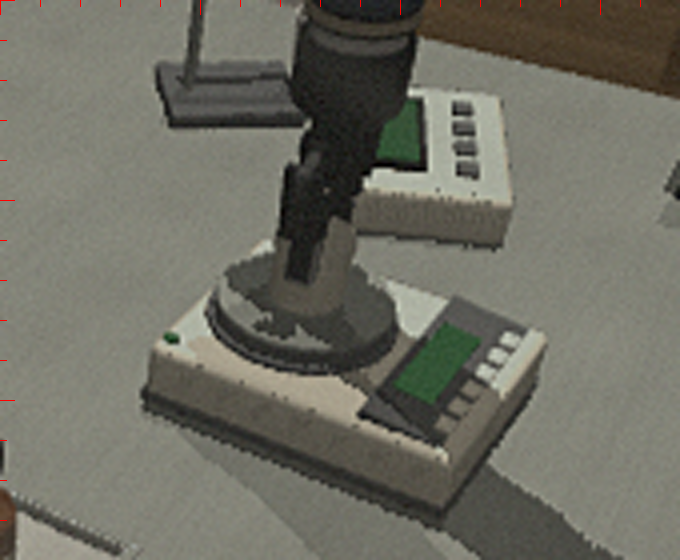

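The jar is centred on the pan but still barely hanging (-2.5 N), so I'll creep down.

Emit:
apply_moves([
  [0, 0.05, 0],
  [0, 0.1, 0],
  [0, 0.15, 0],
  [0, 0.15, 0],
], roll=[0, 0, 0, 0])

```text
time: 43.0
tool_pos: [0.4926, -0.3419, 0.1038]
eef_rot: [0.0, -0.707, 0.707, -0.0]
wrist_force: [-2.7, 1.0, 7.2]
width: 0.0548
```

Emit:
apply_moves([
  [0, 0, 0],
  [0, 0, 0],
  [0, 0, 0],
  [0, 0, 0],
  [0, 0, 0],
  [0, 0, 0],
], roll=[0, 0, 0, 0, 0, 0], grip=1)

```text
time: 43.6
tool_pos: [0.4925, -0.3418, 0.1024]
eef_rot: [-0.0, 0.707, -0.707, 0.0]
wrist_force: [-0.4, -0.1, 0.2]
width: 0.0855
```

Emit:
apply_moves([
  [0, -0.3, 0],
  [0, -1, 0],
  [0, -2.2, 0],
  [0, -4, 0],
  [0, -6.5, 0],
  [0, -9, 0],
  [0, -11, 0],
  [0, -12, 0],
  [0, -12, 0],
], roll=[0, 0, 0, 0, 0, 0, 0, 0, 0])

```text
time: 44.5
tool_pos: [0.4934, -0.3423, 0.2247]
eef_rot: [-0.001, -0.706, 0.708, -0.001]
wrist_force: [-0.2, 0.1, -0.5]
width: 0.0852
```

```bash
python3 -c "
from h import *
go(.669,.0573,.22)
s=grab_frame('side');crop('s',s,220,60,190,150,4,'pics/gh.png');crop('s',s,340,60,170,140,4,'pics/gh2.png')"
```

```text
t 44.5 pos [ 0.4934 -0.3423  0.2247] w 0.0852 F [-0.2  0.1 -0.5] j [ 0.65  0.36 -0.15  1.72  0.06  1.06 -1.09]
axes x [-1.    -0.    -0.003] z [ 0.    -1.     0.002] travel cm [-17.58   0.44 -39.95]
```

View pics/gh.png

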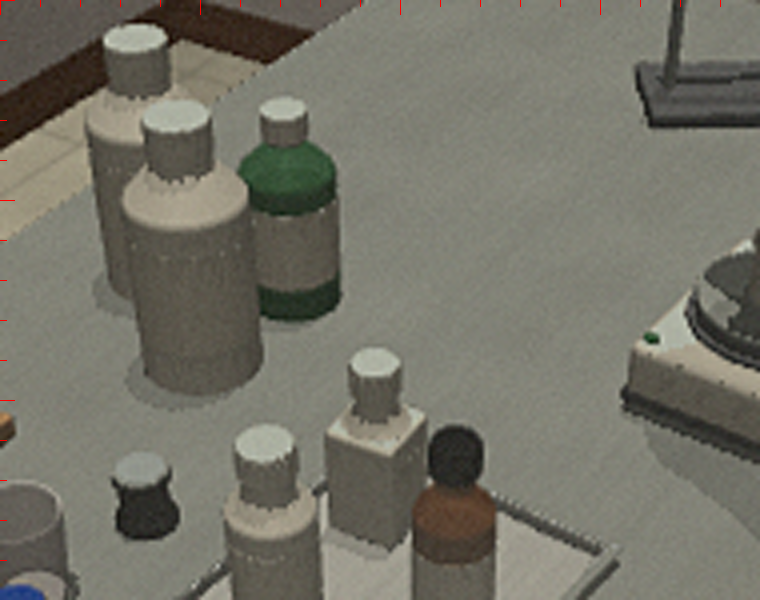

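View pics/gh2.png

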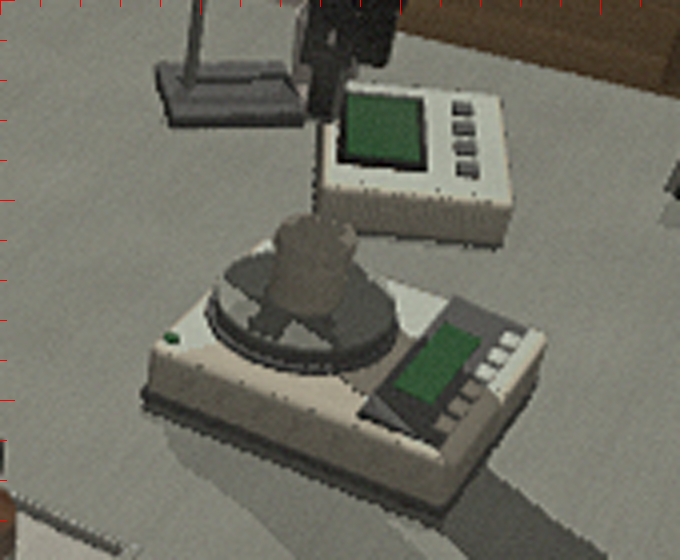

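The jar is upright in the middle of the pan and all three bottles are still standing. Now the returns, round bottle first.

Emit:
apply_moves([
  [-0.2, 0, -0.5],
  [-0.7, 0, -1.6],
  [-1.5, 0, -3.3],
  [-2.5, 0, -5.6],
  [-3.7, 0, -8.4],
  [-5.1, 0, -11.6],
  [-6.6, 0, -15],
  [-8.1, 0, -18.5],
  [-9.7, 0, -22],
  [-11.2, 0, -25.4],
  [-12.6, 0, -28.7],
  [-14, 0, -31.8],
  [-15.2, 0, -34.6],
  [-16.2, 0, -36.9],
  [-16.9, 0, -38.5],
  [-17.4, 0, -39.5],
  [-17.6, 0, -39.9],
  [-17.6, 0, -39.9],
  [-17.6, 0, -39.9],
], roll=[0, 0, 0, 0, 0, 0, 0, 0, 0, 0, 0, 0, 0, 0, 0, 0, 0, 0, 0], grip=0.6)

```text
time: 46.45
tool_pos: [0.6681, 0.0557, 0.2224]
eef_rot: [-0.0, -0.707, 0.707, 0.001]
wrist_force: [-0.2, -0.2, 0.1]
width: 0.0682
```

```bash
python3 -c "
from h import *
go(.669,.0573,.1088)
s=grab_frame('side');crop('s',s,220,60,190,150,4,'pics/gi.png')"
```

```text
t 46.45 pos [0.6681 0.0557 0.2224] w 0.0682 F [-0.2 -0.2  0.1] j [ 0.04  0.48 -0.28  1.54  0.14  1.13 -1.83]
axes x [-1.     0.001  0.   ] z [-0.001 -1.     0.001] travel cm [-0.09 11.36 -0.18]
```

View pics/gi.png

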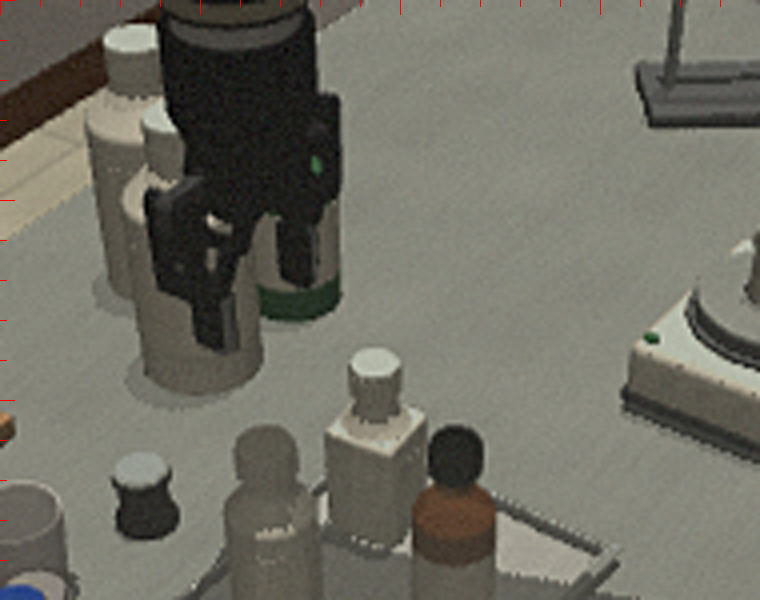

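Emit:
apply_moves([
  [0, 0.5, 0],
  [0, 1.8, 0],
  [0, 3.7, 0],
  [0, 5.8, 0],
  [0, 7.9, 0],
  [0, 9.6, 0],
  [0, 10.8, 0],
  [0, 11.2, 0],
  [0, 11.35, 0],
  [0, 11.35, 0],
], roll=[0, 0, 0, 0, 0, 0, 0, 0, 0, 0])

```text
time: 47.5
tool_pos: [0.6687, 0.0573, 0.1095]
eef_rot: [0.0, 0.707, -0.707, 0.001]
wrist_force: [0.0, -0.3, 1.0]
width: 0.0683
```

Emit:
apply_moves([
  [0, 0, 0],
  [0, 0, 0],
  [0, 0, 0],
  [0, 0, 0],
  [0, 0, 0],
  [0, 0, 0],
  [0, 0, 0],
], roll=[0, 0, 0, 0, 0, 0, 0], grip=-1)

```text
time: 48.2
tool_pos: [0.6689, 0.0575, 0.11]
eef_rot: [0.0, 0.707, -0.707, 0.001]
wrist_force: [-1.4, -0.1, 5.9]
width: 0.035
```

Emit:
apply_moves([
  [0, -0.2, 0],
  [0, -0.6, 0],
  [0, -1.2, 0],
  [0, -2, 0],
  [0, -3, 0],
  [0, -4.3, 0],
  [0, -5.6, 0],
  [0, -6.9, 0],
  [0, -8.2, 0],
  [0, -9.2, 0],
  [0, -9.8, 0],
  [0, -10, 0],
  [0, -10, 0],
], roll=[0, 0, 0, 0, 0, 0, 0, 0, 0, 0, 0, 0, 0])

```text
time: 49.5
tool_pos: [0.6682, 0.0572, 0.209]
eef_rot: [0.0, -0.707, 0.707, -0.0]
wrist_force: [0.0, -0.4, -1.0]
width: 0.035
```

```bash
python3 -c "
from h import *
go(.543,.3886,.2099)"
```

```text
t 49.5 pos [0.6682 0.0572 0.209 ] w 0.035 F [ 0.  -0.4 -1. ] j [ 0.04  0.5  -0.28  1.56  0.15  1.11 -1.84]
axes x [-1.    -0.001  0.   ] z [ 0.001 -1.     0.   ] travel cm [ 12.5   -0.09 -33.14]
```

The force reading of -1.0 N is low for a 0.28 kg bottle, so I'll look before carrying.

```bash
python3 -c "
from h import *
s=grab_frame('side');crop('s',s,220,60,190,150,4,'pics/gj.png');print(read_state()['wrist_force'])"
```

```text
[-0.16662674 -0.01397288 -3.13706317]
```

View pics/gj.png

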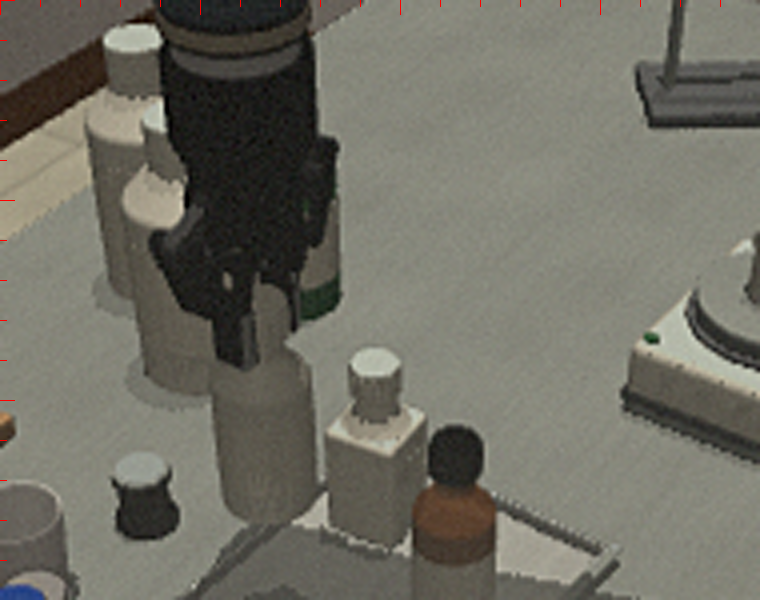

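It's held upright at -3.1 N. I'll carry it back along the mirrored curve.

Emit:
apply_moves([
  [0.1, 0, -0.3],
  [0.5, 0, -1],
  [1.2, 0, -2.1],
  [2.2, 0, -3.5],
  [3.4, 0, -5.1],
  [4.8, 0, -6.9],
  [6.3, 0, -8.8],
  [7.8, 0, -10.9],
  [9.2, 0, -13.2],
  [10.4, 0, -15.7],
  [11.3, 0, -18.4],
  [11.9, 0, -21.2],
  [12.2, 0, -24],
  [12.4, 0, -26.7],
  [12.5, 0, -29.1],
  [12.5, 0, -31],
  [12.5, 0, -32.3],
  [12.5, 0, -33],
  [12.5, 0, -33.15],
  [12.5, 0, -33.15],
], roll=[0, 0, 0, 0, 0, 0, 0, 0, 0, 0, 0, 0, 0, 0, 0, 0, 0, 0, 0, 0])

```text
time: 51.55
tool_pos: [0.5435, 0.3878, 0.2089]
eef_rot: [-0.0, -0.707, 0.707, 0.0]
wrist_force: [-0.2, -1.2, -2.9]
width: 0.0348
```

Emit:
apply_moves([
  [0, 0.4, 0],
  [0, 1.2, 0],
  [0, 2.4, 0],
  [0, 3.8, 0],
  [0, 5.3, 0],
  [0, 6.7, 0],
  [0, 7.9, 0],
  [0, 8.7, 0],
  [0, 9.1, 0],
  [0, 9.3, 0],
  [0, 9.4, 0],
  [0, 9.4, 0],
], roll=[0, 0, 0, 0, 0, 0, 0, 0, 0, 0, 0, 0])

```text
time: 52.75
tool_pos: [0.5434, 0.389, 0.1155]
eef_rot: [0.0, 0.707, -0.707, 0.0]
wrist_force: [0.1, -0.2, -2.5]
width: 0.0351
```

```bash
python3 -c "
from h import *
go(.543,.3886,.1104)
s=grab_frame('side');crop('s',s,150,200,200,150,4,'pics/gk.png')"
```

```text
t 52.75 pos [0.5434 0.389  0.1155] w 0.0351 F [ 0.1 -0.2 -2.5] j [-0.45  0.59 -0.34  1.65  0.23  0.94 -2.44]
axes x [-1.    -0.001 -0.001] z [ 0.001 -1.    -0.001] travel cm [0.04 0.51 0.04]
```

View pics/gk.png

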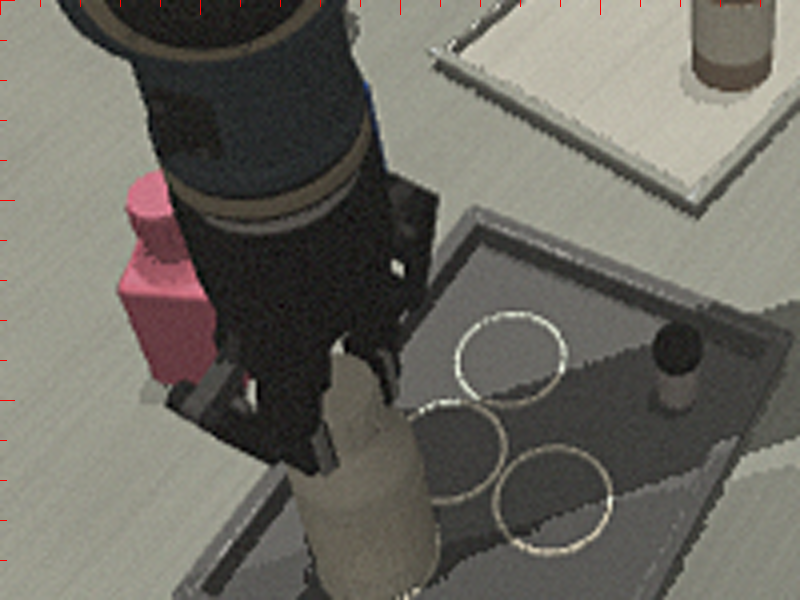

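It's lined up about 4.5 mm above its circle, so I'll creep down.

Emit:
apply_moves([
  [0, 0.1, 0],
  [0, 0.2, 0],
  [0, 0.3, 0],
  [0, 0.4, 0],
  [0, 0.45, 0],
  [0, 0.5, 0],
  [0, 0.55, 0],
  [0, 0.55, 0],
], roll=[0, 0, 0, 0, 0, 0, 0, 0])

```text
time: 53.6
tool_pos: [0.5435, 0.3889, 0.111]
eef_rot: [0.0, 0.707, -0.707, 0.001]
wrist_force: [-2.2, -1.6, 6.6]
width: 0.0347
```

Emit:
apply_moves([
  [0, 0, 0],
  [0, 0, 0],
  [0, 0, 0],
  [0, 0, 0],
  [0, 0, 0],
  [0, 0, 0],
], roll=[0, 0, 0, 0, 0, 0], grip=0.6)

```text
time: 54.2
tool_pos: [0.5431, 0.3887, 0.1094]
eef_rot: [0.0, -0.707, 0.707, -0.0]
wrist_force: [-0.4, -0.0, 0.6]
width: 0.0685
```

Emit:
apply_moves([
  [0, -0.3, 0],
  [0, -1.2, 0],
  [0, -2.8, 0],
  [0, -5, 0],
  [0, -7.5, 0],
  [0, -9, 0],
  [0, -9.8, 0],
  [0, -10, 0],
], roll=[0, 0, 0, 0, 0, 0, 0, 0])

```text
time: 55.0
tool_pos: [0.5434, 0.3889, 0.2108]
eef_rot: [0.0, 0.707, -0.707, 0.001]
wrist_force: [-0.0, 0.4, -0.6]
width: 0.0684
```

```bash
python3 -c "
from h import *
go(.661,-.0518,.2085)
s=grab_frame('side');crop('s',s,150,200,200,150,4,'pics/gl.png')"
```

```text
t 55.0 pos [0.5434 0.3889 0.2108] w 0.0684 F [-0.   0.4 -0.6] j [-0.44  0.5  -0.36  1.56  0.19  1.11 -2.41]
axes x [-1.    -0.    -0.002] z [ 0.    -1.    -0.001] travel cm [-11.74   0.21  44.08]
```

View pics/gl.png

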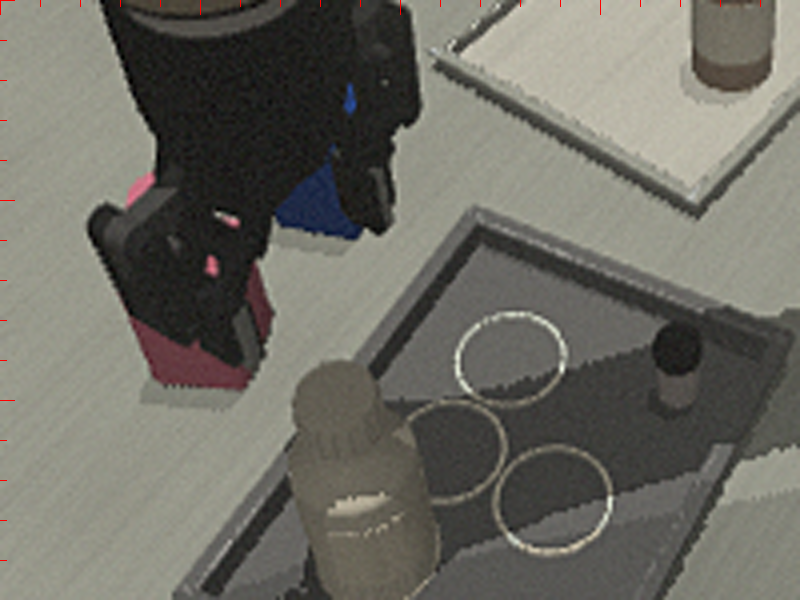

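The round bottle is back on its circle, with its cap at the same pixel as at the start. Next is the square bottle.

Emit:
apply_moves([
  [-0.1, 0, 0.5],
  [-0.4, 0, 1.6],
  [-0.9, 0, 3.4],
  [-1.6, 0, 6],
  [-2.5, 0, 9.3],
  [-3.5, 0, 13],
  [-4.5, 0, 17],
  [-5.6, 0, 21],
  [-6.7, 0, 25],
  [-7.7, 0, 29],
  [-8.8, 0, 32.9],
  [-9.7, 0, 36.4],
  [-10.5, 0, 39.4],
  [-11.1, 0, 41.7],
  [-11.5, 0, 43.2],
  [-11.7, 0, 43.9],
  [-11.75, 0, 44.1],
  [-11.75, 0, 44.1],
  [-11.75, 0, 44.1],
], roll=[0, 0, 0, 0, 0, 0, 0, 0, 0, 0, 0, 0, 0, 0, 0, 0, 0, 0, 0])

```text
time: 56.95
tool_pos: [0.6607, -0.0504, 0.2096]
eef_rot: [-0.001, 0.707, -0.707, 0.001]
wrist_force: [-0.5, 0.2, -0.2]
width: 0.0683
```

```bash
python3 -c "
from h import *
go(.661,-.0518,.1028)
s=grab_frame('side');crop('s',s,220,60,190,150,4,'pics/gm.png')"
```

```text
t 56.95 pos [ 0.6607 -0.0504  0.2096] w 0.0683 F [-0.5  0.2 -0.2] j [ 0.2   0.48 -0.26  1.58  0.13  1.1  -1.67]
axes x [-1.    -0.003  0.   ] z [ 0.003 -1.    -0.001] travel cm [-0.03 10.68  0.15]
```

View pics/gm.png

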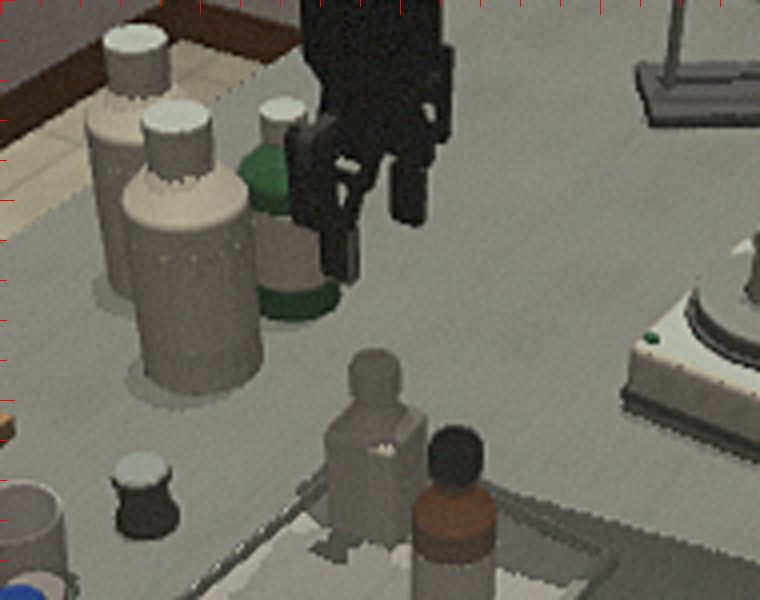

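Emit:
apply_moves([
  [0, 0.5, 0],
  [0, 1.7, 0],
  [0, 3.5, 0],
  [0, 5.5, 0],
  [0, 7.4, 0],
  [0, 9, 0],
  [0, 10.1, 0],
  [0, 10.5, 0],
  [0, 10.65, 0],
  [0, 10.65, 0],
], roll=[0, 0, 0, 0, 0, 0, 0, 0, 0, 0])

```text
time: 58.0
tool_pos: [0.6613, -0.0522, 0.1035]
eef_rot: [-0.0, -0.707, 0.707, -0.001]
wrist_force: [-0.2, -1.1, -0.1]
width: 0.0681
```

Emit:
apply_moves([
  [0, 0, 0],
  [0, 0, 0],
  [0, 0, 0],
  [0, 0, 0],
  [0, 0, 0],
  [0, 0, 0],
  [0, 0, 0],
], roll=[0, 0, 0, 0, 0, 0, 0], grip=-1)

```text
time: 58.7
tool_pos: [0.6614, -0.052, 0.1038]
eef_rot: [0.0, 0.707, -0.707, 0.001]
wrist_force: [-0.6, 0.6, 5.3]
width: 0.0309
```

Emit:
apply_moves([
  [0, -0.2, 0],
  [0, -0.6, 0],
  [0, -1.2, 0],
  [0, -2, 0],
  [0, -3, 0],
  [0, -4.3, 0],
  [0, -5.6, 0],
  [0, -6.9, 0],
  [0, -8.2, 0],
  [0, -9.2, 0],
  [0, -9.8, 0],
  [0, -10, 0],
  [0, -10, 0],
], roll=[0, 0, 0, 0, 0, 0, 0, 0, 0, 0, 0, 0, 0])

```text
time: 60.0
tool_pos: [0.6608, -0.0522, 0.203]
eef_rot: [0.0, -0.707, 0.707, -0.0]
wrist_force: [-0.1, 0.0, -2.4]
width: 0.0308
```

```bash
python3 -c "
from h import *
go(.5553,.2657,.203)
s=grab_frame('side');crop('s',s,220,60,190,150,4,'pics/gn.png');print(read_state()['wrist_force'])"
```

```text
t 60.0 pos [ 0.6608 -0.0522  0.203 ] w 0.0308 F [-0.1  0.  -2.4] j [ 0.2   0.49 -0.26  1.59  0.14  1.09 -1.67]
axes x [-1.    -0.001  0.   ] z [ 0.001 -1.     0.   ] travel cm [ 10.53  -0.   -31.8 ]
[-0.29279229 -0.28282081 -2.18429275]
```

View pics/gn.png

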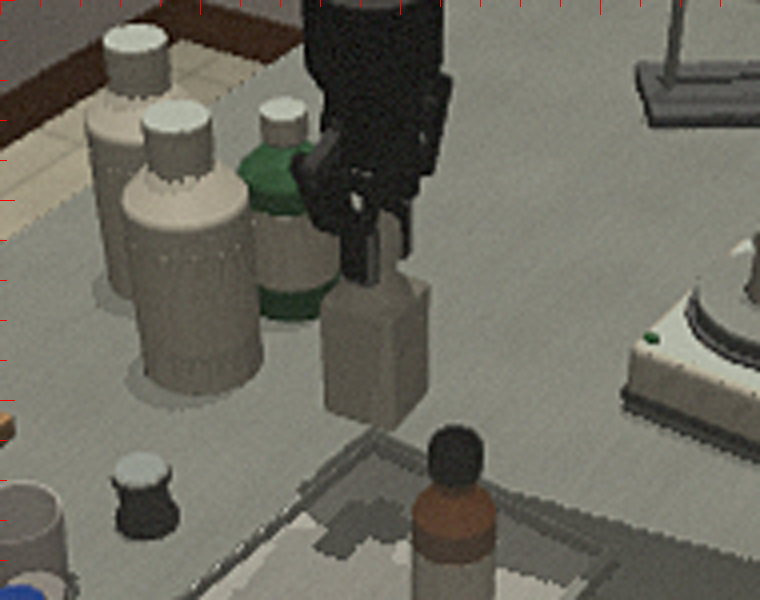

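Emit:
apply_moves([
  [0, 0, -0.4],
  [0, 0, -1.3],
  [0.1, 0, -2.7],
  [0.2, 0, -4.6],
  [0.4, 0, -6.9],
  [0.7, 0, -9.4],
  [1.1, 0, -11.9],
  [1.7, 0, -14.3],
  [2.6, 0, -16.6],
  [3.7, 0, -18.8],
  [4.9, 0, -20.9],
  [6.2, 0, -23],
  [7.5, 0, -25],
  [8.6, 0, -27],
  [9.5, 0, -28.8],
  [10.1, 0, -30.2],
  [10.4, 0, -31.2],
  [10.5, 0, -31.7],
  [10.5, 0, -31.8],
  [10.5, 0, -31.8],
], roll=[0, 0, 0, 0, 0, 0, 0, 0, 0, 0, 0, 0, 0, 0, 0, 0, 0, 0, 0, 0])

```text
time: 62.05
tool_pos: [0.5563, 0.2649, 0.2028]
eef_rot: [-0.0, -0.707, 0.707, 0.0]
wrist_force: [-0.0, 0.5, -2.4]
width: 0.0305
```

Emit:
apply_moves([
  [0, 0.4, 0],
  [0, 1.2, 0],
  [0, 2.4, 0],
  [0, 3.8, 0],
  [0, 5.3, 0],
  [0, 6.7, 0],
  [0, 7.9, 0],
  [0, 8.7, 0],
  [0, 9.1, 0],
  [0, 9.3, 0],
  [0, 9.4, 0],
  [0, 9.4, 0],
], roll=[0, 0, 0, 0, 0, 0, 0, 0, 0, 0, 0, 0])

```text
time: 63.25
tool_pos: [0.556, 0.2658, 0.1094]
eef_rot: [0.0, 0.707, -0.707, 0.0]
wrist_force: [-0.3, -0.0, -2.8]
width: 0.0307
```

```bash
python3 -c "
from h import *
go(.5553,.2657,.1048)
s=grab_frame('side');crop('s',s,150,200,200,150,4,'pics/go.png')"
```

```text
t 63.25 pos [0.556  0.2658 0.1094] w 0.0307 F [-0.3 -0.  -2.8] j [-0.28  0.52 -0.32  1.78  0.21  0.87 -2.26]
axes x [-1.    -0.    -0.001] z [ 0. -1. -0.] travel cm [0.07 0.46 0.01]
```

View pics/go.png

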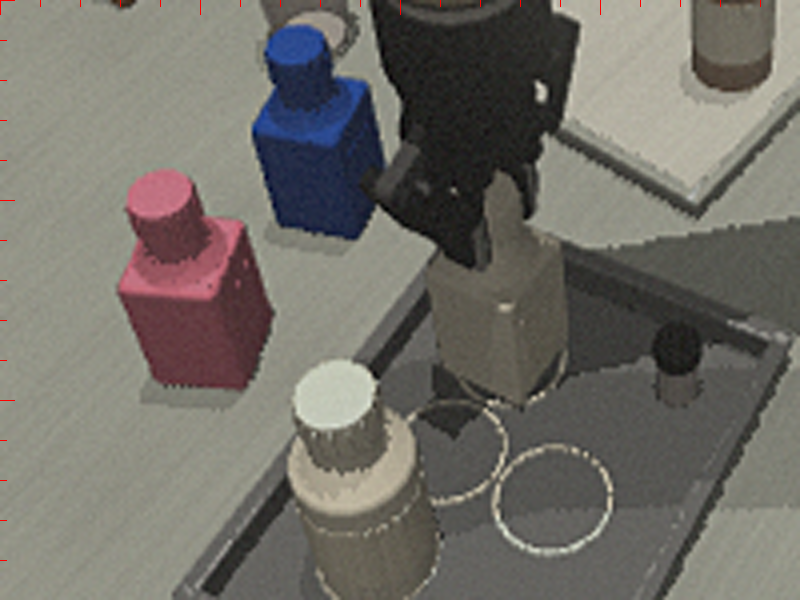

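The square bottle is over its circle, about 4.5 mm up. I'll creep down and release.

Emit:
apply_moves([
  [0, 0.1, 0],
  [0, 0.2, 0],
  [0, 0.3, 0],
  [0, 0.4, 0],
  [0, 0.45, 0],
  [0, 0.5, 0],
  [0, 0.55, 0],
  [0, 0.55, 0],
], roll=[0, 0, 0, 0, 0, 0, 0, 0])

```text
time: 64.1
tool_pos: [0.5561, 0.266, 0.1048]
eef_rot: [0.0, 0.707, -0.707, 0.001]
wrist_force: [-2.5, -0.9, 6.3]
width: 0.0306
```

Emit:
apply_moves([
  [0, 0, 0],
  [0, 0, 0],
  [0, 0, 0],
  [0, 0, 0],
  [0, 0, 0],
  [0, 0, 0],
], roll=[0, 0, 0, 0, 0, 0], grip=0.6)

```text
time: 64.7
tool_pos: [0.5557, 0.2657, 0.1034]
eef_rot: [0.0, -0.707, 0.707, -0.0]
wrist_force: [0.1, 0.4, 0.4]
width: 0.0683
```

Emit:
apply_moves([
  [0, -0.3, 0],
  [0, -1.2, 0],
  [0, -2.8, 0],
  [0, -5, 0],
  [0, -7.5, 0],
  [0, -9.5, 0],
  [0, -11, 0],
  [0, -11.5, 0],
  [0, -11.5, 0],
], roll=[0, 0, 0, 0, 0, 0, 0, 0, 0])

```text
time: 65.6
tool_pos: [0.5559, 0.2658, 0.2192]
eef_rot: [0.0, 0.707, -0.707, 0.001]
wrist_force: [-0.5, -0.6, 0.1]
width: 0.0682
```

```bash
python3 -c "
from h import *
go(.5665,.0093,.216)
s=grab_frame('side');crop('s',s,150,150,200,150,4,'pics/gp.png')"
```

```text
t 65.6 pos [0.5559 0.2658 0.2192] w 0.0682 F [-0.5 -0.6  0.1] j [-0.25  0.41 -0.35  1.68  0.15  1.08 -2.22]
axes x [-1.    -0.    -0.001] z [ 0. -1. -0.] travel cm [-1.05  0.31 25.65]
```

View pics/gp.png

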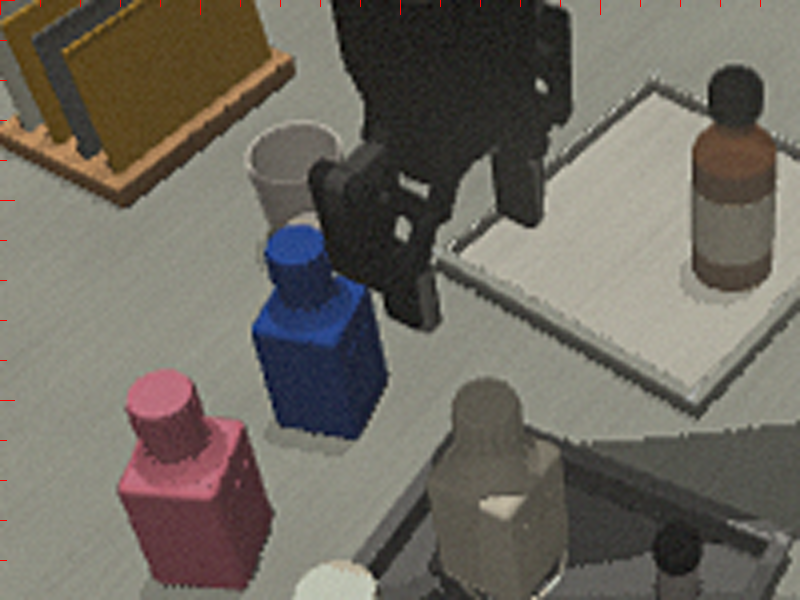

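The square bottle stands on its circle. Last is the slim bottle.

Emit:
apply_moves([
  [0, 0, 0.4],
  [-0.1, 0, 1.4],
  [-0.2, 0, 3],
  [-0.3, 0, 5.2],
  [-0.4, 0, 8],
  [-0.5, 0, 11.2],
  [-0.6, 0, 14.4],
  [-0.7, 0, 17.6],
  [-0.8, 0, 20.4],
  [-0.9, 0, 22.7],
  [-1, 0, 24.4],
  [-1, 0, 25.3],
  [-1.05, 0, 25.65],
  [-1.05, 0, 25.65],
  [-1.05, 0, 25.65],
], roll=[0, 0, 0, 0, 0, 0, 0, 0, 0, 0, 0, 0, 0, 0, 0])

```text
time: 67.15
tool_pos: [0.5662, 0.0102, 0.2185]
eef_rot: [-0.001, 0.707, -0.707, 0.001]
wrist_force: [0.1, 0.5, 0.1]
width: 0.0684
```

```bash
python3 -c "
from h import *
go(.5665,.0093,.1203)
s=grab_frame('side');crop('s',s,220,60,190,150,4,'pics/gq.png')"
```

```text
t 67.15 pos [0.5662 0.0102 0.2185] w 0.0684 F [0.1 0.5 0.1] j [ 0.12  0.32 -0.27  1.8   0.1   1.04 -1.75]
axes x [-1.    -0.002  0.   ] z [ 0.002 -1.    -0.001] travel cm [-0.03  9.82  0.1 ]
```

View pics/gq.png

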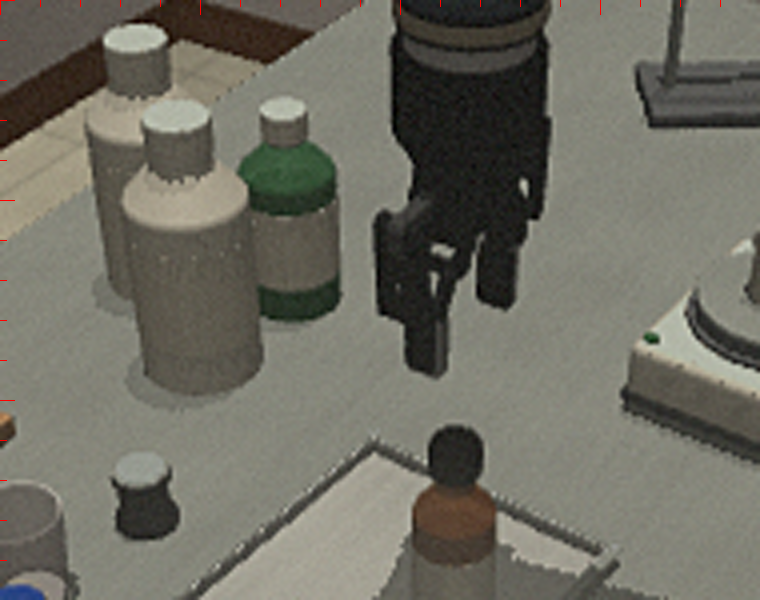

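Emit:
apply_moves([
  [0, 0.5, 0],
  [0, 1.7, 0],
  [0, 3.5, 0],
  [0, 5.4, 0],
  [0, 7.1, 0],
  [0, 8.5, 0],
  [0, 9.4, 0],
  [0, 9.7, 0],
  [0, 9.8, 0],
  [0, 9.8, 0],
], roll=[0, 0, 0, 0, 0, 0, 0, 0, 0, 0])

```text
time: 68.2
tool_pos: [0.5668, 0.0093, 0.121]
eef_rot: [0.0, 0.707, -0.707, 0.001]
wrist_force: [0.4, -0.9, 0.1]
width: 0.0685
```

Emit:
apply_moves([
  [0, 0, 0],
  [0, 0, 0],
  [0, 0, 0],
  [0, 0, 0],
  [0, 0, 0],
  [0, 0, 0],
  [0, 0, 0],
], roll=[0, 0, 0, 0, 0, 0, 0], grip=-1)

```text
time: 68.9
tool_pos: [0.5668, 0.0094, 0.1211]
eef_rot: [0.0, 0.707, -0.707, 0.001]
wrist_force: [-0.3, 0.6, 5.1]
width: 0.029
```

Emit:
apply_moves([
  [0, -0.2, 0],
  [0, -0.6, 0],
  [0, -1.2, 0],
  [0, -2, 0],
  [0, -3, 0],
  [0, -4.3, 0],
  [0, -5.6, 0],
  [0, -6.9, 0],
  [0, -8.2, 0],
  [0, -9.2, 0],
  [0, -9.8, 0],
  [0, -10, 0],
  [0, -10, 0],
], roll=[0, 0, 0, 0, 0, 0, 0, 0, 0, 0, 0, 0, 0])

```text
time: 70.2
tool_pos: [0.5662, 0.0092, 0.2205]
eef_rot: [0.0, -0.707, 0.707, -0.0]
wrist_force: [0.1, -0.9, -2.1]
width: 0.0287
```

```bash
python3 -c "
from h import *
go(.4874,.3216,.2205)
s=grab_frame('side');crop('s',s,220,60,190,150,4,'pics/gr.png');print(read_state()['wrist_force'])"
```

```text
t 70.2 pos [0.5662 0.0092 0.2205] w 0.0287 F [ 0.1 -0.9 -2.1] j [ 0.13  0.32 -0.27  1.8   0.1   1.04 -1.75]
axes x [-1.    -0.001  0.   ] z [ 0.001 -1.     0.   ] travel cm [  7.87  -0.   -31.24]
[ 0.3285814   0.48464875 -4.36744187]
```

View pics/gr.png

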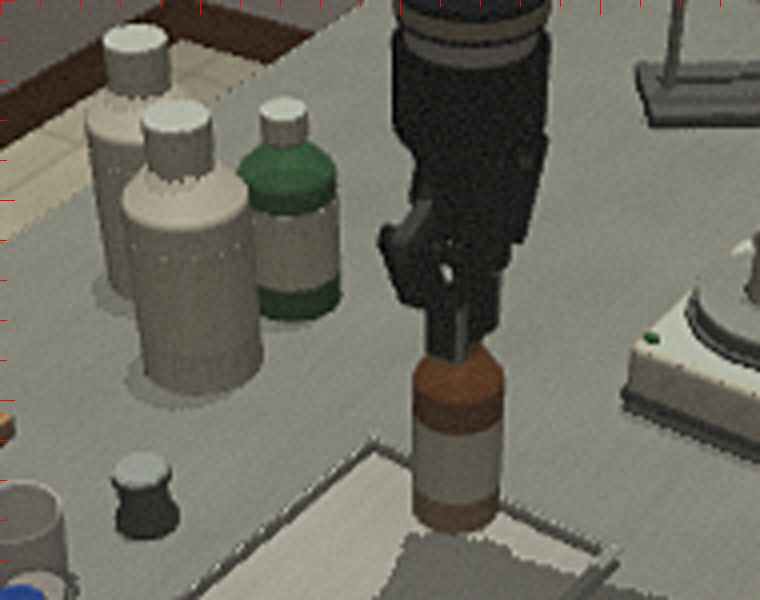

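The slim bottle is held. I'll move x early so it passes clear of the square bottle.

Emit:
apply_moves([
  [0.3, 0, -0.3],
  [0.9, 0, -0.9],
  [1.8, 0, -1.9],
  [2.9, 0, -3.2],
  [4.1, 0, -4.8],
  [5.3, 0, -6.6],
  [6.3, 0, -8.6],
  [7.1, 0, -10.8],
  [7.6, 0, -13.2],
  [7.85, 0, -15.8],
  [7.9, 0, -18.4],
  [7.9, 0, -21],
  [7.9, 0, -23.5],
  [7.9, 0, -25.8],
  [7.9, 0, -27.8],
  [7.9, 0, -29.4],
  [7.9, 0, -30.5],
  [7.9, 0, -31.1],
  [7.9, 0, -31.25],
  [7.9, 0, -31.25],
], roll=[0, 0, 0, 0, 0, 0, 0, 0, 0, 0, 0, 0, 0, 0, 0, 0, 0, 0, 0, 0])

```text
time: 72.25
tool_pos: [0.4873, 0.321, 0.2204]
eef_rot: [-0.0, -0.707, 0.707, 0.0]
wrist_force: [-0.8, 0.7, -4.9]
width: 0.0287
```

Emit:
apply_moves([
  [0, 0.4, 0],
  [0, 1.2, 0],
  [0, 2.4, 0],
  [0, 3.8, 0],
  [0, 5.3, 0],
  [0, 6.7, 0],
  [0, 7.9, 0],
  [0, 8.7, 0],
  [0, 9.1, 0],
  [0, 9.3, 0],
  [0, 9.4, 0],
  [0, 9.4, 0],
], roll=[0, 0, 0, 0, 0, 0, 0, 0, 0, 0, 0, 0])

```text
time: 73.45
tool_pos: [0.4874, 0.3219, 0.1269]
eef_rot: [0.0, 0.707, -0.707, 0.0]
wrist_force: [0.1, -0.3, -3.9]
width: 0.029
```

```bash
python3 -c "
from h import *
go(.4874,.3216,.1221)
s=grab_frame('side');crop('s',s,150,200,200,150,4,'pics/gs.png')"
```

```text
t 73.45 pos [0.4874 0.3219 0.1269] w 0.029 F [ 0.1 -0.3 -3.9] j [-0.36  0.46 -0.39  1.84  0.22  0.88 -2.43]
axes x [-1.    -0.001 -0.001] z [ 0.001 -1.    -0.   ] travel cm [0.   0.48 0.03]
```

View pics/gs.png

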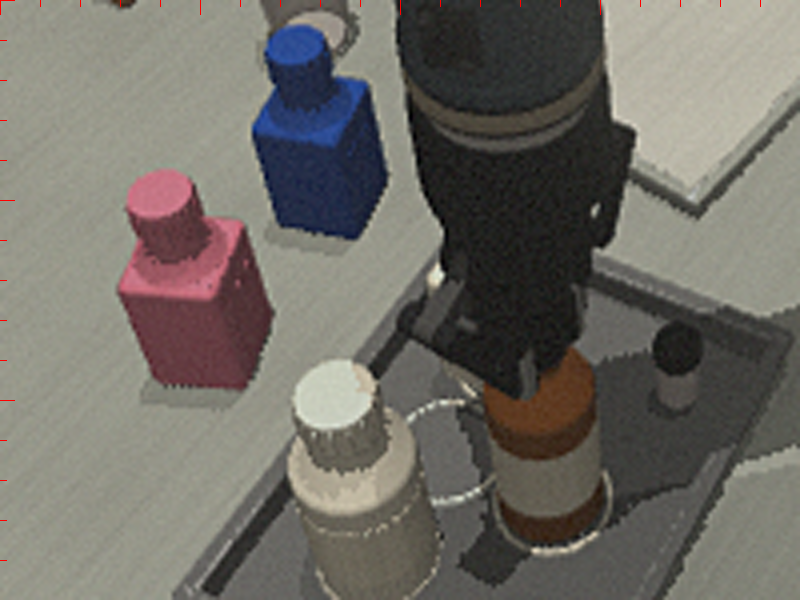

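The slim bottle is over its circle. I'll creep down, release and rise.

Emit:
apply_moves([
  [0, 0.1, 0],
  [0, 0.2, 0],
  [0, 0.3, 0],
  [0, 0.4, 0],
  [0, 0.45, 0],
  [0, 0.5, 0],
  [0, 0.55, 0],
  [0, 0.55, 0],
], roll=[0, 0, 0, 0, 0, 0, 0, 0])

```text
time: 74.3
tool_pos: [0.4876, 0.322, 0.1221]
eef_rot: [0.0, 0.707, -0.707, 0.001]
wrist_force: [-2.0, -1.1, 4.5]
width: 0.0287
```

Emit:
apply_moves([
  [0, 0, 0],
  [0, 0, 0],
  [0, 0, 0],
  [0, 0, 0],
  [0, 0, 0],
  [0, 0, 0],
], roll=[0, 0, 0, 0, 0, 0], grip=0.6)

```text
time: 74.9
tool_pos: [0.4872, 0.3217, 0.1209]
eef_rot: [0.0, -0.707, 0.707, -0.0]
wrist_force: [0.1, -0.6, -0.2]
width: 0.0684
```

Emit:
apply_moves([
  [0, -0.3, 0],
  [0, -1.2, 0],
  [0, -2.8, 0],
  [0, -5, 0],
  [0, -7.5, 0],
  [0, -10, 0],
  [0, -12, 0],
  [0, -13, 0],
  [0, -13, 0],
], roll=[0, 0, 0, 0, 0, 0, 0, 0, 0])

```text
time: 75.8
tool_pos: [0.4877, 0.3223, 0.2528]
eef_rot: [0.001, 0.708, -0.706, 0.001]
wrist_force: [-0.7, -0.9, 0.2]
width: 0.0684
```

Emit:
apply_moves([
  [0, 0, 0.5],
  [0, 0, 2],
  [0, 0, 4.5],
  [0, 0, 8],
  [0, 0, 12],
  [0, 0, 16],
  [0, 0, 20],
  [0, 0, 23],
  [0, 0, 25],
  [0, 0, 25.5],
  [0, 0, 25.5],
  [0, 0, 25.5],
], roll=[0, 0, 0, 0, 0, 0, 0, 0, 0, 0, 0, 0])

```text
time: 77.0
tool_pos: [0.487, 0.0677, 0.2507]
eef_rot: [-0.001, 0.707, -0.707, 0.0]
wrist_force: [-0.4, 0.9, 0.3]
width: 0.0686
```

```bash
python3 -c "
from h import *
s=grab_frame('side');cv2.imwrite('pics/f_side.png',s[:,:,::-1])
t=grab_frame('top');crop('t',t,150,170,110,95,7,'pics/f_t.png');cv2.imwrite('pics/f_top.png',t[:,:,::-1])
s0=cv2.imread('pics/side0.png')[:,:,::-1]
crop('s',s,190,230,170,150,4,'pics/f_s.png');print(read_state()['time'])"
```

```text
77.1
```

View pics/f_t.png

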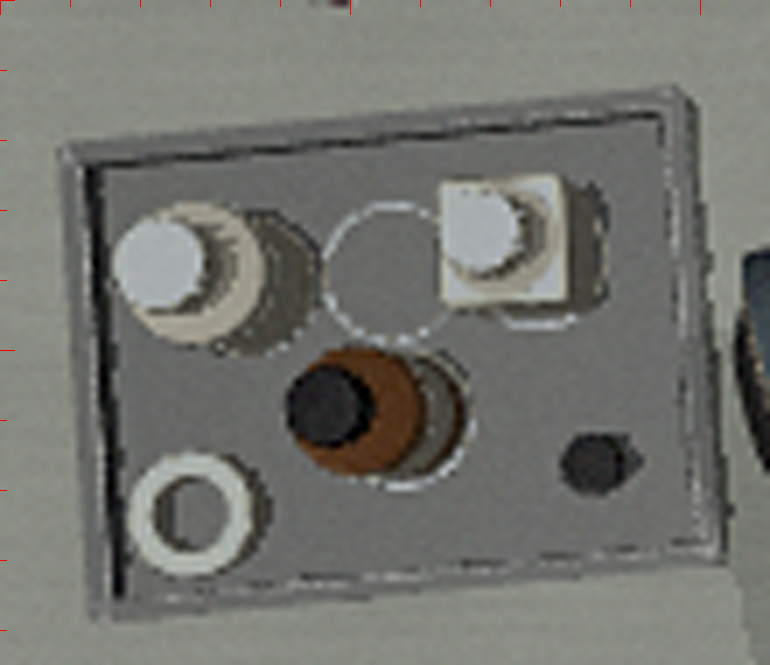

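View pics/f_s.png

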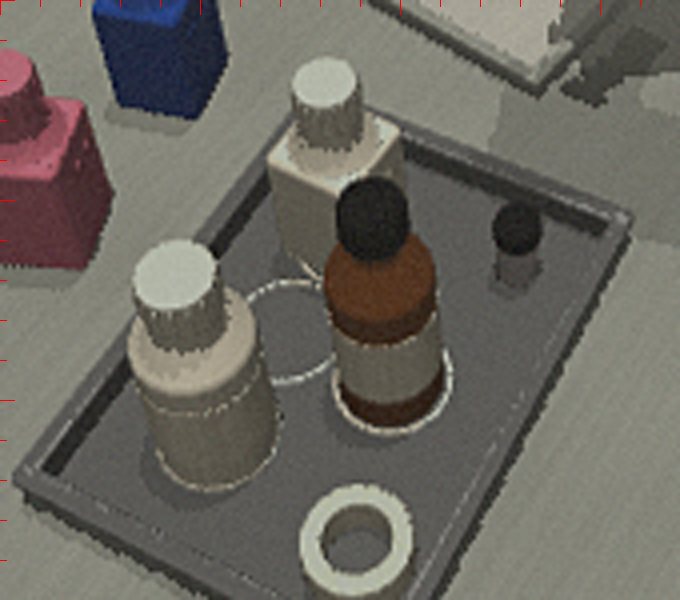

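View pics/f_top.png

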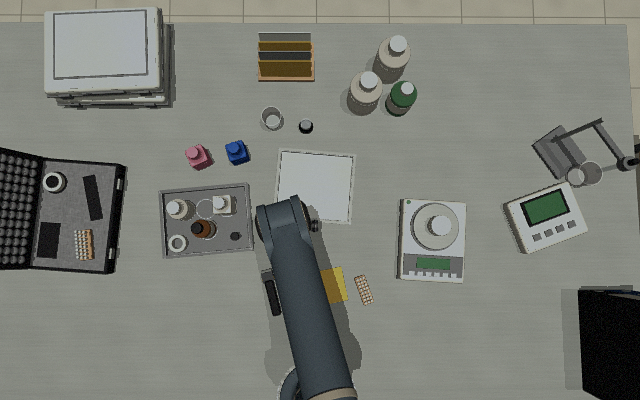

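All the bottles match their starting pixels to within about 1 px. I'll check the jar numerically before handing in.

```bash
python3 -c "
from h import *
t=cv2.imread('pics/f_top.png')[:,:,::-1].copy()
crop('t',t,400,185,80,80,7,'pics/f_j.png')
print(proj('top',[.492,-.341,.132]), (proj('top',[.492,-.341,.132])-[400,185])*7+3.5)"
```

```text
[440.8911237  225.27437135] [289.73786591 285.42059947]
```

View pics/f_j.png

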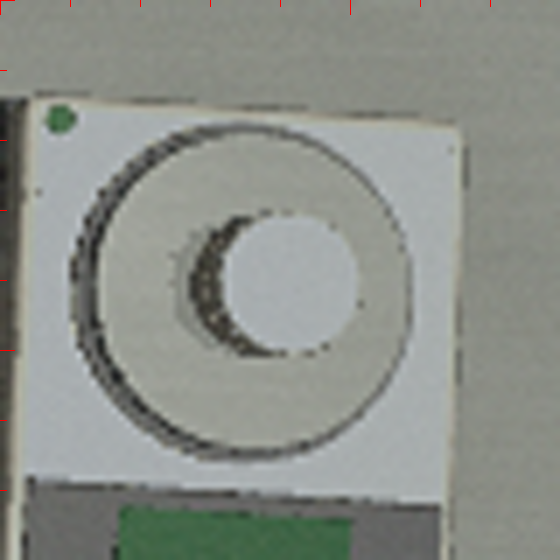

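The lid centre is at crop (290,284) against an expected (289.7,285.4), so the jar is within 1 mm of where I measured the pan centre. Handing in.

```bash
python3 -c "
from rig import *
print(sign_off())"
```

```text
the job is handed in; nothing more can be done
None
```

The job is done and handed in at about 77 s of the 150 s allowed; `sign_off` gives no verdict. I moved the square, slim and round bottles onto the metal tray by their caps and set the jar on the balance pan. I then put the round, square and slim bottles back, in that order.

- **Bottles:** In the last pictures all three stand upright on their own circles, within about 1 px (roughly 3 mm) of where they started.
- **Jar:** It stands upright and released, within 1 mm of the pan centre I measured.
- **Left alone:** The tape roll and vial are at the same pixels as at the start.
- **Arm:** It is clear of everything, with the gripper open.

One check looked off. After regripping the round bottle the wrist read only -1.0 N. A second reading gave -3.1 N and the picture showed the bottle held, so I took the first as noise. No other check failed or disagreed.

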